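# Teaspoon from the blocked drawer

### The job

The saucer still lacks its teaspoon, which is in the clear drawer, but the creamer tin and the honey jar stand in the drawer's way. Stand both upright on the serving tray, draw the drawer open, take out the teaspoon and lay it across the middle of the saucer; then push the drawer fully shut and put tin and jar back, each upright on the very spot on the coaster where it stood. Tip neither of them over and leave the blue mug where it is.

Things in the scene. Friction and masses are not known exactly. Their poses are not given: they have to be found in the camera images.
- creamer_mid (a point): creamer tin: a round can, white with a blue band and a dark blue lid, 56 mm across (lid 57 mm), 94 mm tall, about 0.2 kg, standing upright. The point is its centre, half-way up (47 mm above its underside); z is its long axis. Grasp across the upper body, some 25 mm below its top.
- honey_mid (a point): honey jar: a squarish clear jar of pale yellow honey with a cream-coloured flat lid (shut), 60 mm (its x) by 74 mm (its y), 146 mm tall, up to 0.75 kg, standing upright. The point is its centre, half-way up (73 mm above its underside); z points up. Grasp across the 60 mm between its flat sides, along its x, some 25 mm below its top (body and lid are flush), so the gripper clears the lid.
- spoon_mid (a point): silvery teaspoon, 132 mm long (along its y axis, bowl at +y), 29 mm wide at the bowl, handle 8 mm wide and 5 mm thick at the middle, 10 mm high in all, 22 g, balanced at its middle. The point is its middle, 5 mm above its underside. It lies on two ribs 8 mm high over the drawer's dark liner, roughly across the sliding direction, seen through the clear top, and rides along. Grasp across the middle.
- drawer (a joint): slide of a clear acrylic drawer: 0 shut, growing in m as it is drawn out, stop at 0.140; needs about 1.5 N, stays where left. Its fixed clear box is 190 mm deep, 220 wide, 66 high. Drawer floor 16 mm above the counter, side walls to 48, front to 60 mm. Spoon compartment 165 mm wide, 162 long; left of it a lane of stirrers. Draw to 0.125 or more to lift the spoon clear of the box.
- knob (a point): steel pull knob in the middle of the drawer front: a round head 24 mm across. The point is the centre of the head, 40 mm above the counter, 25 mm in front of the drawer's face; the head reaches from 16 to 34 mm in front of the face. Its x axis points into the organiser: the drawer opens along -x of this frame. It moves with the drawer. Grasp it from above, fingers on its left and right.
- coaster_1: round cork coaster, 100 mm across, 4 mm thick, fixed, in front of the organiser's drawer on the left (+y) side. The origin is the centre of its underside. The tin or the jar stands on its middle.
- coaster_2: round cork coaster like the other, on the right (-y) side. The origin is the centre of its underside. The other of the two (tin or jar) stands on its middle.
- tray: wooden serving tray, fixed, 150 mm (its x) by 240 mm (its y) outside, with a dark rim 12 mm wide and 15 mm high; its floor is 5 mm above the counter. The origin is the centre of its underside. Room for the tin and the jar side by side along its y. At the back left stands a big fixed samovar: above 0.15 m its body and tap reach forward to x = 0.56 m from y = 0.1 to 0.5 m; keep clear.
- saucer: white saucer, fixed, 135 mm across; the rim is 15 mm high, the well in the middle 6 mm. The origin is the centre of its underside. The teaspoon goes across its middle, in any direction.
- blue_mug: blue mug, 85 mm across, 96 mm tall, with a handle, loose, that stands behind the saucer (farther from the robot) and stays there. The origin is the middle of its length with handle (117 mm), at its underside.
There are look-alikes about, which are no part of the job. What is shaped like the part that bears creamer_mid but pink is not meant.

How it is judged:
By the outcome, as a careful person would: the job done as asked, in the order asked, and still so for the second after the job is handed in, with the robot touching nothing.
It also fails if it takes over 141 s, if anything falls off the work surface, if the arm or the gripper's body presses on something with over 40 N, if the wrist force passes 120 N, or if a joint passes its speed limit or range.

### The arm

A 6-joint arm with a two-finger parallel gripper is mounted at the origin on a cart in front of the work surface, level with it; the furniture and walls round the work are solid. World frame = base frame: x ahead of the robot, y to its left, z up, the work surface at z = 0. Lengths are in m, angles in rad, forces in N, time in s.
With the tool pointing down it reaches from about 0.35 to 0.725 m from the base axis. Payload 6 kg.
Tool frame: the origin (TCP) lies where the fingers leave the gripper's body, on its centre line; the fingertips stand 73 mm ahead of it and the grasp point (between the pads) lies 54 mm ahead of it; z points along the fingers, y is the direction in which the jaws open and shut (so a half turn about z gives the same grasp; the last joint's range is limited). The gripper opens to 85 mm and grips with 20 to 120 N. Pads are 22 mm wide; open, the fingers measure 114 mm over their backs; the gripper's body (76 mm by 85 mm) begins 54 mm behind the grasp point. The pads swing forward as they close: fully open they stand 13 mm farther back than shut.
Start: joints at [1.669, 0.04, 0.085, 0, -1.615, -0.334], TCP at [0.14, 0.583, 0.304] pointing down, gripper open.
Joint ranges: [-2.56, 2.56], [-1.29, 2.01], [-1.08, 1.49], [-3.29, 1.98], [-2.81, -0.18], [-2.99, 2.99]. Speed limits (rad/s): [2.57, 2.57, 3.01, 3.14, 3.14, 3.14].

### API

Orientations are given as a rotation vector (axis times angle).
In Python, from station import env gives the robot as it stands.
- The arm moves only by the shell command python3 -m handwheel 'ROWS' [FORCE]. ROWS is JSON, a list that holds one entry, the list of rows, each a list of 5 numbers: the opening, from 0 (shut) to 1 (fully open), then the shift along the tool's x, y, z each as a share of 0.03 m, from -1 to 1, then the turn about the tool's z as a share of 90 degrees, from -1 to 1. In form: [[[fingers, x, y, z, spin], ...]]. A call has 1 to 20 rows; each row shifts and turns the commanded pose from where the row before left it, along the tool's axes as they then stand; what a row does not reach is not made up. A row lasts 1/10 s, in which the tool goes at most 50 mm and 8.59 degrees, less where a joint would pass 70% of its speed; a pose out of reach is approached as far as the arm can. A call with a number of a shift or a turn outside -1 to 1 is refused whole. A call with a gripper value outside its range is refused whole. The fingers move at their own pace and stop on an object; FORCE is the grip in N (left out, the last holds). Time passes only in rows, so rows that do not move let the fingers close. It gives the time, the measured TCP pose, the force and the opening at its end, in the units of the state.
- env.read_state(): the state, without advancing time (a new reading comes with each control period).
- env.snapshot(name): name is "scene" or "top" or "wrist"; returns a dict with "image" (480x640x3 uint8, red, green, blue), "intrinsics" (3x3 intrinsics, pixels), "pose" (4x4, takes a point from camera to world coordinates); the wrist camera has in their place "mount" (4x4, takes a point from camera to tool coordinates, whose origin is the TCP and whose axes are the flange's). Camera axes: x right, y down, z forward; pixel columns grow to the right and rows downward; lengths in m; the calibration is good to about 2 mm. A picture is of the moment at which its call begins: read the wrist's pose just before it. There is no depth.
- env.sign_off(): hands the job in, once; it reports no verdict.
The state is a dict: "time": time; "q": joint angles; "joint_vel": joint speeds; "effort": joint torques, N m; "position": TCP position; "tcp_rot": TCP orientation; "force": force on the tool from outside, world axes, zero at the start; "ft_torque": the same for the moment, N m; "finger_gap": finger opening in m.
Only numpy, scipy, OpenCV 4.12 (cv2) and the standard library are available. Lean on these libraries where they do the work, as an engineer would, in place of code of your own. Each camera call takes 0.05 s, during which the arm holds its last target.

## Working session

There is one attempt and no reset: what is moved stays moved. The work goes in short steps, Python scripts to look and compute and a shell command to move; the robot and the scene stay as the last step left them, time stands still between calls to the robot, and variables do not carry over. Pictures are saved under pics/ and viewed, and the job is handed in when it is done.

```bash
mkdir -p pics; ls; cat > h.py <<'E'
import numpy as np, cv2
from station import env
def save(name,fn):
    s=env.snapshot(name); cv2.imwrite('pics/'+fn,s['image'][:,:,::-1]); np.savez('pics/'+fn+'.npz',**{k:np.array(v) for k,v in s.items()}); return s
def ray(s,u,v,z):
    K=np.array(s['intrinsics']);T=np.array(s['pose'])
    d=T[:3,:3]@np.linalg.solve(K,[u,v,1.]);o=T[:3,3]
    return o+d*(z-o[2])/d[2]
def proj(s,p):
    K=np.array(s['intrinsics']);T=np.array(s['pose'])
    c=K@(T[:3,:3].T@(np.array(p)-T[:3,3]));return c[:2]/c[2]
E
python3 - <<'E'
from h import *
for n in('scene','top'):
    s=save(n,n+'0.png');print(n,np.round(s['intrinsics'],1).tolist(),np.round(s['pose'],3).tolist())
print(env.read_state())
E
```

```text
pics
scene [[434.5, 0.0, 326.6], [0.0, 434.5, 244.9], [0.0, 0.0, 1.0]] [[0.69, -0.552, 0.468, 0.159], [-0.724, -0.529, 0.443, -0.405], [0.003, -0.645, -0.765, 0.741], [0.0, 0.0, 0.0, 1.0]]
top [[448.5, 0.0, 323.3], [0.0, 448.5, 247.5], [0.0, 0.0, 1.0]] [[-0.017, -0.995, 0.094, 0.469], [-1.0, 0.016, -0.006, -0.022], [0.004, -0.095, -0.996, 1.084], [0.0, 0.0, 0.0, 1.0]]
{'time': 0.1, 'q': array([ 1.66871595e+00,  4.07570607e-02,  8.39426614e-02, -3.80709836e-04,
       -1.61548750e+00, -3.33706799e-01]), 'joint_vel': array([ 0.0003529 , -0.00154447,  0.00321035,  0.00106771, -0.00085532,
       -0.00100262]), 'effort': array([-5.62923378e-03, -3.69343722e+01,  3.48283589e+01,  6.95158213e+00,
       -4.48773470e-03,  3.51126616e-06]), 'position': array([0.1400456 , 0.58325582, 0.30299863]), 'tcp_rot': array([ 3.11824736e+00, -3.69307639e-01, -7.71105368e-05]), 'force': array([-0.11095129, -0.19169587,  0.61552115]), 'ft_torque': array([0.00819536, 0.06821671, 0.01841794]), 'finger_gap': 0.08559355989111801}
```

View pics/scene0.png

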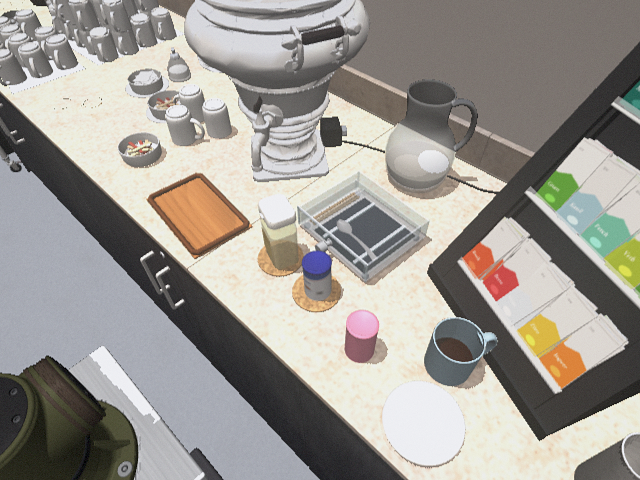

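View pics/top0.png

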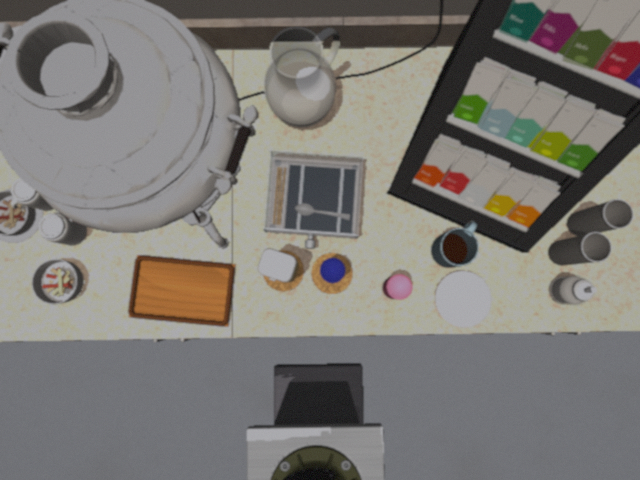

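```bash
python3 - <<'E'
from h import *
a=cv2.imread('pics/top0.png')[140:340,120:500];cv2.imwrite('pics/c1.png',cv2.resize(a,None,fx=2.1,fy=2.1,interpolation=cv2.INTER_CUBIC))
a=cv2.imread('pics/scene0.png')[170:470,240:500];cv2.imwrite('pics/c2.png',cv2.resize(a,None,fx=2,fy=2,interpolation=cv2.INTER_CUBIC))
a=cv2.imread('pics/top0.png')[140:300,240:380];cv2.imwrite('pics/c3.png',cv2.resize(a,None,fx=3.7,fy=3.7,interpolation=cv2.INTER_CUBIC))
E
```

```text
(no output)
```

View pics/c1.png

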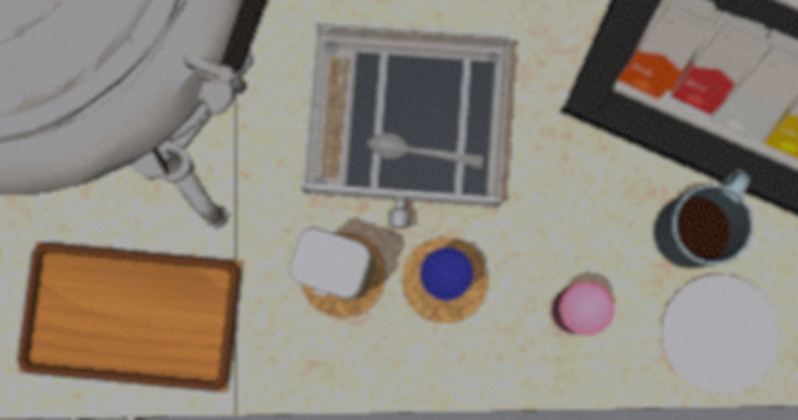

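View pics/c2.png

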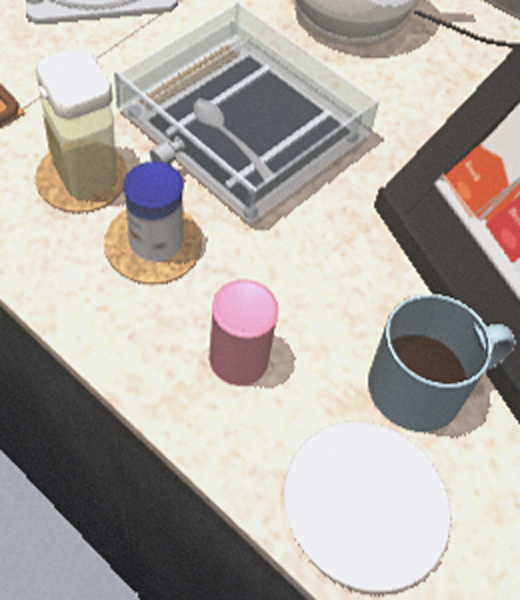

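View pics/c3.png

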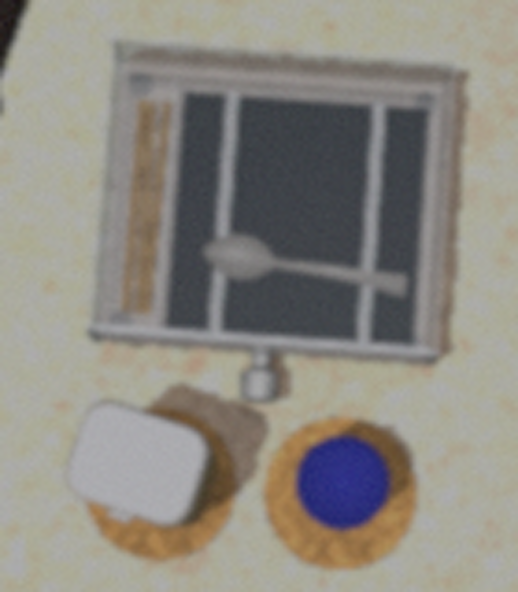

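```bash
cat > m.py <<'E'
from h import *
def comp(s,mask,roi):
    m=np.zeros_like(mask);x0,y0,x1,y1=roi;m[y0:y1,x0:x1]=mask[y0:y1,x0:x1]
    m=cv2.morphologyEx(m,cv2.MORPH_OPEN,np.ones((3,3),np.uint8))
    c=max(cv2.findContours(m,cv2.RETR_EXTERNAL,cv2.CHAIN_APPROX_NONE)[0],key=cv2.contourArea)
    return c
def world(s,c,z):
    return np.array([ray(s,u,v,z)[:2] for u,v in c.reshape(-1,2)],np.float32)
def rep(n,s,c,z):
    w=world(s,cv2.convexHull(c),z); M=cv2.moments(w); r=cv2.minAreaRect(w)
    print(n,'cent',np.round([M['m10']/M['m00'],M['m01']/M['m00']],4),'rect',np.round(r[0],4),np.round(r[1],4),round(r[2],1),'corners',np.round(cv2.boxPoints(r),3).tolist() if n in('jar','tray') else '')
E
python3 - <<'E'
from m import *
L={n:dict(np.load('pics/%s0.png.npz'%n)) for n in('top','scene')}
for n,rois in(('top',dict(tin=(305,240,360,300),jar=(250,240,300,286),tray=(120,250,240,330),sau=(430,265,500,330),mug=(425,215,480,275))),('scene',dict(tin=(295,240,340,280),tray=(140,165,255,260),sau=(370,375,480,470)))):
    s=L[n];im=s['image'];hsv=cv2.cvtColor(im,cv2.COLOR_RGB2HSV);H,S,V=[hsv[...,i].astype(int) for i in range(3)]
    U=lambda m:(m*255).astype(np.uint8)
    rep('tin '+n,s,comp(s,U((H>110)&(H<130)&(S>120)),rois['tin']),.096 if n=='top' else .09)
    if n=='top':
        rep('jar',s,comp(s,U((S<30)&(V>120)),rois['jar']),.15)
    rep('tray',s,comp(s,U((H<20)&(S>110)),rois['tray']),.015)
    rep('sau',s,comp(s,U((S<25)&(V>(140 if n=='top' else 200))),rois['sau']),.015)
    if n=='top':
        m=U((H<25)&(S>75)&(V>90))
        c=comp(s,m|U((H>110)&(H<130)&(S>120)),(312,245,355,297));rep('coaster2',s,c,.004)
        e=cv2.minEnclosingCircle(world(s,c,.004));print(e)
        x=[ (ray(s,u,v,.066)) for u,v in((271,152),(365,158),(264,235),(360,237))];print('box top corners',np.round(x,3).tolist())
E
```

```text
tin top cent [ 0.5132 -0.0471] rect [ 0.513  -0.0469] [0.0502 0.0503] 62.4 corners 
jar cent [0.53   0.0828] rect [0.5288 0.0788] [0.0938 0.0942] 89.9 corners [[0.4819999933242798, 0.03200000151991844], [0.5759999752044678, 0.03200000151991844], [0.5759999752044678, 0.12600000202655792], [0.4819999933242798, 0.12600000202655792]]
tray cent [0.4747 0.309 ] rect [0.4745 0.3096] [0.2358 0.145 ] 84.0 corners [[0.38999998569488525, 0.20000000298023224], [0.5339999794960022, 0.1850000023841858], [0.5590000152587891, 0.4189999997615814], [0.41499999165534973, 0.4339999854564667]]
sau cent [ 0.4435 -0.3645] rect [ 0.4475 -0.3617] [0.1648 0.151 ] 89.0 corners 
coaster2 cent [ 0.5101 -0.047 ] rect [ 0.5098 -0.0472] [0.094  0.0962] 89.1 corners 
((0.5104807019233704, -0.047033797949552536), 0.049641456454992294)
box top corners [[0.791, 0.09, 0.066], [0.773, -0.129, 0.066], [0.597, 0.107, 0.066], [0.588, -0.112, 0.066]]
tin scene cent [ 0.5143 -0.042 ] rect [ 0.5139 -0.0419] [0.0523 0.0534] 81.6 corners 
tray cent [0.4676 0.3046] rect [0.4696 0.307 ] [0.2276 0.1478] 83.6 corners [[0.3840000033378601, 0.20200000703334808], [0.5299999713897705, 0.1860000044107437], [0.5559999942779541, 0.41200000047683716], [0.4090000092983246, 0.42800000309944153]]
sau cent [ 0.4499 -0.3553] rect [ 0.4456 -0.356 ] [0.1398 0.1872] 35.9 corners
```

```bash
python3 - <<'E'
from m import *
L={n:dict(np.load('pics/%s0.png.npz'%n)) for n in('top','scene')}
s=L['top'];im=s['image'];hsv=cv2.cvtColor(im,cv2.COLOR_RGB2HSV);print(hsv[265,278],hsv[262,305],hsv[275,300],hsv[300,462],hsv[300,410],hsv[280,300])
U=lambda m:(m*255).astype(np.uint8)
for t in(30,22,16):
  m=U((hsv[...,1]<t)&(hsv[...,2]>140))
  for n,roi,z in(('jar',(252,244,302,288),.15),('sau',(430,268,500,330),.015)):
    c=comp(s,m,roi);rep(n,s,c,z);e=cv2.minEnclosingCircle(world(s,c,z));print(t,e,cv2.boundingRect(c))
s=L['scene'];hsv=cv2.cvtColor(s['image'],cv2.COLOR_RGB2HSV)
for t in(20,12):
  m=U((hsv[...,1]<t)&(hsv[...,2]>180))
  c=comp(s,m,(375,378,472,468));rep('sau',s,c,.015);print(cv2.minEnclosingCircle(world(s,c,.015)))
  c=comp(s,m,(255,190,302,235));rep('jar',s,c,.15);print(cv2.boundingRect(c))
E
```

```text
[120   7 175] [ 13  56 124] [ 16 135 113] [126   7 174] [ 30  13 172] [ 16 107 162]
jar cent [0.5229 0.0832] rect [0.5224 0.0777] [0.0876 0.09  ] 89.9 corners [[0.47699999809265137, 0.03400000184774399], [0.5669999718666077, 0.03400000184774399], [0.5669999718666077, 0.12099999934434891], [0.47699999809265137, 0.12200000137090683]]
30 ((0.5226103663444519, 0.08835955709218979), 0.05585116893053055) (252, 244, 43, 44)
sau cent [ 0.4427 -0.3656] rect [ 0.4439 -0.3622] [0.1668 0.1438] 89.0 corners 
30 ((0.4450664520263672, -0.37000808119773865), 0.09728121757507324) (430, 268, 70, 62)
jar cent [0.5245 0.0787] rect [0.5281 0.077 ] [0.0866 0.0719] 87.1 corners [[0.49000000953674316, 0.035999998450279236], [0.5619999766349792, 0.03200000151991844], [0.5659999847412109, 0.11800000071525574], [0.49399998784065247, 0.12200000137090683]]
22 ((0.5199613571166992, 0.08024261146783829), 0.048686012625694275) (252, 245, 43, 36)
sau cent [ 0.4437 -0.3611] rect [ 0.4403 -0.3595] [0.1399 0.1585] 6.4 corners 
22 ((0.4476250410079956, -0.36119958758354187), 0.08652415871620178) (430, 268, 66, 62)
jar c
[... 622 characters left out ...]
 0.09725744277238846)
jar cent [0.5306 0.0742] rect [0.5316 0.0711] [0.0856 0.0815] 58.5 corners [[0.4740000069141388, 0.0560000017285347], [0.5440000295639038, 0.013000000268220901], [0.5889999866485596, 0.0860000029206276], [0.5189999938011169, 0.1289999932050705]]
(258, 191, 44, 33)
sau cent [ 0.4426 -0.3541] rect [ 0.4427 -0.3557] [0.1341 0.1356] 55.1 corners 
((0.4469841718673706, -0.34949564933776855), 0.07482656836509705)
jar cent [0.5229 0.0727] rect [0.5226 0.0724] [0.0737 0.057 ] 71.2 corners [[0.48399999737739563, 0.04699999839067459], [0.5379999876022339, 0.02800000086426735], [0.5609999895095825, 0.09799999743700027], [0.5080000162124634, 0.11599999666213989]]
(259, 193, 36, 30)
```

```bash
cat >> h.py <<'E'
from scipy.spatial.transform import Rotation as Ro
def plan(x,y,z=None,yaw=None,off=.054):
    """grasp-point target; yaw = world angle (deg) of tool y"""
    st=env.read_state();R=Ro.from_rotvec(st['tcp_rot']).as_matrix();p=np.array(st['position'])
    g=p+off*R[:,2]; t=np.array([x,y,g[2] if z is None else z]); d=R.T@(t-g)/.03
    yw=np.degrees(np.arctan2(R[1,1],R[0,1]))
    print('t',round(st['time'],2),'g',np.round(g,4),'yaw',round(yw,1),'tilt',np.round(R[:,2],3),'q',np.round(st['q'],2),'F',np.round(st['force'],1),'gap',round(st['finger_gap'],4))
    print('shift units tool xyz',np.round(d,2))
    if yaw is not None:
        a=-(yaw-yw); a=(a+180)%360-180
        print('spin deg',round(a,1),'share',round(a/90,3))
        th=np.radians(a);Rs=R@Ro.from_euler('z',th).as_matrix();print('shift after spin',np.round(Rs.T@(t-g)/.03,2))
def wr(fn):
    st=env.read_state();s=save('wrist',fn)
    T=np.eye(4);T[:3,:3]=Ro.from_rotvec(st['tcp_rot']).as_matrix();T[:3,3]=st['position']
    s['pose']=T@np.array(s['mount']);np.savez('pics/'+fn+'.npz',image=s['image'],intrinsics=s['intrinsics'],pose=s['pose'])
    return s
E
python3 - <<'E'
from h import *
plan(.44,.09,None,160)
s=wr('w0.png');print(np.round(s['mount'],3).tolist(),np.round(s['intrinsics'],1).tolist())
E
```

```text
t 0.1 g [0.14   0.5832 0.249 ] yaw -103.5 tilt [-0.    -0.002 -1.   ] q [ 1.67  0.04  0.08 -0.   -1.62 -0.33] F [-0.1 -0.2  0.6] gap 0.0856
shift units tool xyz [13.56 13.65  0.02]
spin deg 96.5 share 1.072
shift after spin [ 12.03 -15.02   0.02]
[[0.001, -0.947, -0.322, 0.083], [1.0, 0.001, 0.0, -0.0], [-0.0, -0.322, 0.947, -0.07], [0.0, 0.0, 0.0, 1.0]] [[396.4, 0.0, 319.0], [0.0, 396.4, 235.7], [0.0, 0.0, 1.0]]
```

View pics/w0.png

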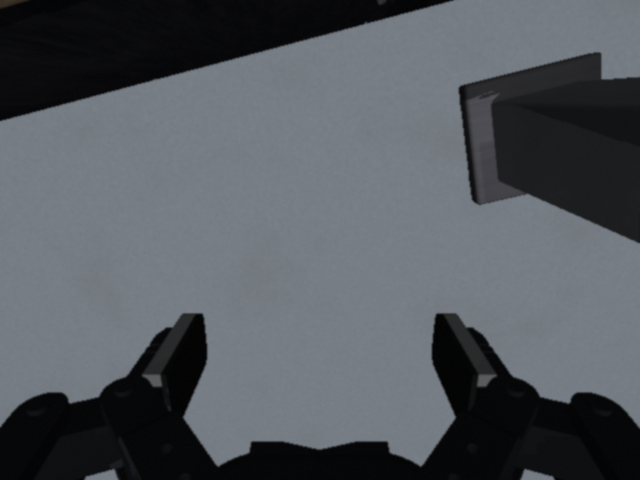

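```bash
python3 -m handwheel '[[[1,0.7,0.7,0,0],[1,0.7,0.7,0,0],[1,0.7,0.7,0,0],[1,0.7,0.7,0,0],[1,0.7,0.7,0,0],[1,0.7,0.7,0,0],[1,0.7,0.7,0,0],[1,0.7,0.7,0,0],[1,0.7,0.7,0,0],[1,0.7,0.7,0,0]]]'; python3 -c "
from h import *
plan(.44,.09,None,160)"
```

```text
time: 1.15
position: [0.2956, 0.329, 0.3037]
tcp_rot: [3.12, -0.369, -0.0]
force: [0.9, 0.6, 0.2]
finger_gap: 0.0856
t 1.15 g [0.2956 0.329  0.2497] yaw -103.5 tilt [-0. -0. -1.] q [ 1.3  -0.39 -0.29 -0.   -1.67  0.04] F [0.9 0.6 0.2] gap 0.0856
shift units tool xyz [6.54 6.62 0.  ]
spin deg 96.5 share 1.072
shift after spin [ 5.84 -7.25  0.  ]
```

```bash
python3 -m handwheel '[[[1,0.7,0.7,0,0],[1,0.7,0.7,0,0],[1,0.7,0.7,0,0],[1,0.7,0.7,0,0],[1,0.7,0.7,0,0],[1,0.7,0.7,0,0],[1,0.7,0.7,0,0],[1,0.7,0.7,0,0],[1,0.7,0.7,0,0]]]';python3 -m handwheel '[[[1,0,0,0,0.09],[1,0,0,0,0.09],[1,0,0,0,0.09],[1,0,0,0,0.09],[1,0,0,0,0.09],[1,0,0,0,0.09],[1,0,0,0,0.09],[1,0,0,0,0.09],[1,0,0,0,0.09],[1,0,0,0,0.09],[1,0,0,0,0.09],[1,0,0,0,0.08],[1,0,0,0,0]]]';  python3 -c "
from h import *
plan(.44,.09,None,160);s=wr('w1.png')"
```

```text
time: 2.05
position: [0.4352, 0.101, 0.3038]
tcp_rot: [-3.12, 0.369, 0.0]
force: [0.1, 0.6, 0.1]
finger_gap: 0.0853
time: 3.35
position: [0.4348, 0.1022, 0.3037]
tcp_rot: [1.805, -2.571, -0.0]
force: [-0.3, -0.9, 0.1]
finger_gap: 0.0853
t 3.35 g [0.4348 0.1022 0.2497] yaw 160.1 tilt [-0. -0. -1.] q [ 0.69 -0.38 -0.28 -0.   -1.67 -1.03] F [-0.3 -0.9  0.1] gap 0.0853
shift units tool xyz [ 0.32 -0.3   0.  ]
spin deg 0.1 share 0.001
shift after spin [ 0.32 -0.3   0.  ]
```

View pics/w1.png

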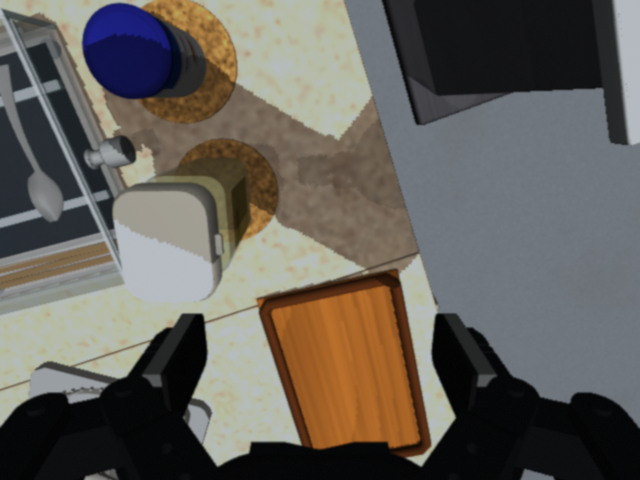

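```bash
python3 - <<'E'
from m import *
s=dict(np.load('pics/w1.png.npz'));im=s['image'];hsv=cv2.cvtColor(im,cv2.COLOR_RGB2HSV);H,S,V=[hsv[...,i].astype(int) for i in range(3)]
print(hsv[265,165],hsv[205,165],hsv[195,230],hsv[310,160],hsv[250,110],hsv[160,220],hsv[220,270])
U=lambda m:(m*255).astype(np.uint8)
m=U((S<25)|((S<60)&(V<190)&(V>110)));cv2.imwrite('pics/m1.png',m)
c=comp(s,m,(112,182,224,302));rep('jar',s,c,.15)
rep('tin',s,comp(s,U((H>110)&(H<130)&(S>150)),(75,0,180,110)),.098)
c=comp(s,U((H<20)&(S>110)),(255,262,440,440));rep('tray',s,c,.015)
for nm,pt in (('knobtop',(122,148)),):print(nm,ray(s,*pt,.047))
for z in(.15,):
  for p in((118,192),(112,230),(125,297),(213,297),(218,240),(213,190),(165,183),(165,301)):print(p,np.round(ray(s,*p,z),4))
# coaster2: fit edge
co=U((H<22)&(S>120)&(V>80))
cc=comp(s,co,(130,0,245,125));w=world(s,cv2.convexHull(cc),.004);print(cv2.minEnclosingCircle(w))
cc=comp(s,co,(190,138,285,245));w=world(s,cv2.convexHull(cc),.004);print('c1',cv2.minEnclosingCircle(w))
E
```

```text
[105  16 194] [ 25  21 160] [ 21 119  73] [ 39  28 188] [ 60   2 170] [ 20 122  65] [ 20  77 143]
jar cent [0.5217 0.0714] rect [0.5223 0.0703] [0.0772 0.0709] 67.3 corners [[0.4749999940395355, 0.04800000041723251], [0.5400000214576721, 0.020999999716877937], [0.5699999928474426, 0.09200000017881393], [0.5040000081062317, 0.11999999731779099]]
tin cent [ 0.51   -0.0439] rect [ 0.5098 -0.0441] [0.0537 0.0573] 70.2 corners 
tray cent [0.4689 0.2896] rect [0.4719 0.2973] [0.2205 0.1457] 83.5 corners [[0.3869999945163727, 0.19599999487400055], [0.5320000052452087, 0.17900000512599945], [0.5569999814033508, 0.39899998903274536], [0.41200000047683716, 0.41499999165534973]]
knobtop [0.56872501 0.00403704 0.047     ]
(118, 192) [0.5319 0.0316 0.15  ]
(112, 230) [0.5465 0.0507 0.15  ]
(125, 297) [0.5608 0.0925 0.15  ]
(213, 297) [0.5089 0.1113 0.15  ]
(218, 240) [0.4901 0.0777 0.15  ]
(213, 190) [0.4802 0.0491 0.15  ]
(165, 183) [0.5042 0.0361 0.15  ]
(165, 301) [0.5385 0.1036 0.15  ]
((0.5096865296363831, -0.045593276619911194), 0.0493907667696476)
c1 ((0.5055518746376038, 0.09740471839904785), 0.026728428900241852)
```

View pics/m1.png

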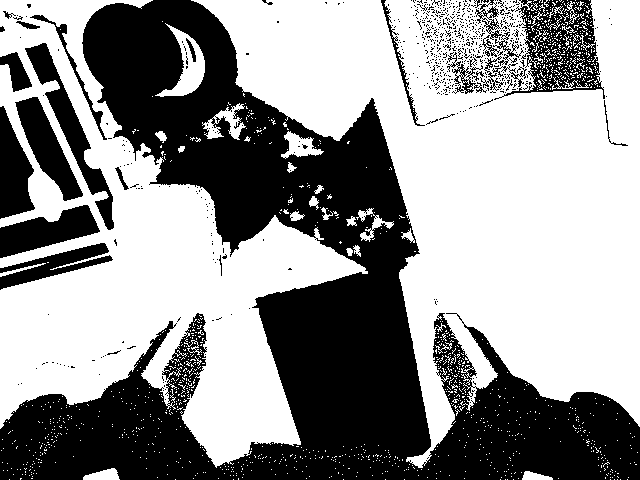

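```bash
python3 -c "
from h import *
plan(.521,.0715,None,160.5)"
```

```text
t 3.4 g [0.4348 0.1022 0.2497] yaw 160.3 tilt [-0. -0. -1.] q [ 0.69 -0.38 -0.28 -0.   -1.67 -1.03] F [-0.6  0.1  0.7] gap 0.0857
shift units tool xyz [-0.   -3.05 -0.  ]
spin deg -0.2 share -0.002
shift after spin [ 0.   -3.05 -0.  ]
```

```bash
python3 -m handwheel '[[[1,0,-0.6,0,0],[1,0,-0.6,0,0],[1,0,-0.6,0,0],[1,0,-0.6,0,0],[1,0,-0.65,0,0],[1,0,0,0,0],[1,0,0,0,0]]]';  python3 - <<'E'
from h import *
plan(.521,.0715,None,160.5);s=wr('w2.png')
E
```

```text
time: 4.1
position: [0.5209, 0.0711, 0.3034]
tcp_rot: [1.807, -2.568, -0.0]
force: [-0.1, -0.7, -0.0]
finger_gap: 0.0853
t 4.1 g [0.5209 0.0711 0.2494] yaw 160.3 tilt [-0.001 -0.    -1.   ] q [ 0.52 -0.16 -0.11 -0.   -1.62 -0.86] F [-0.1 -0.7 -0. ] gap 0.0853
shift units tool xyz [-0.02  0.   -0.  ]
spin deg -0.2 share -0.003
shift after spin [-0.02  0.   -0.  ]
```

View pics/w2.png

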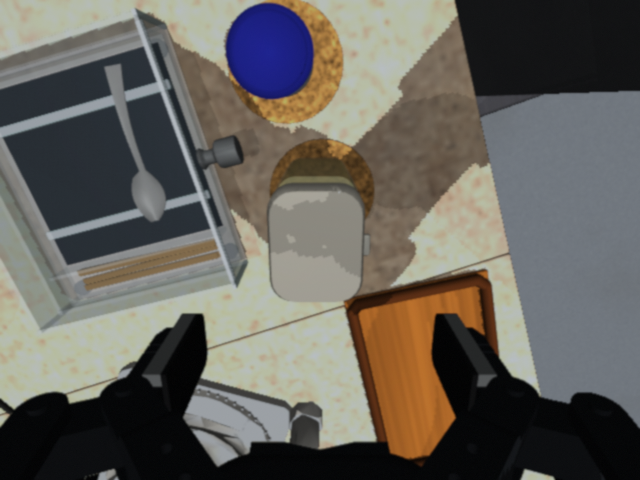

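```bash
python3 - <<'E'
from m import *
s=dict(np.load('pics/w2.png.npz'))
for p in((268.5,240),(364.5,240),(316,185),(316,301)):print(p,np.round(ray(s,*p,.15),4))
c=ray(s,316.5,242,.15);print('c',c)
im=s['image'];hsv=cv2.cvtColor(im,cv2.COLOR_RGB2HSV);H,S,V=[hsv[...,i].astype(int) for i in range(3)]
U=lambda m:(m*255).astype(np.uint8)
c=comp(s,U((H>110)&(H<130)&(S>150)),(200,0,330,110));rep('tin',s,c,.098)
co=U(((H<22)&(S>110)&(V>60)))
cc=comp(s,co|U((H>110)&(H<130)&(S>150)),(224,0,345,126));print('c2',cv2.minEnclosingCircle(world(s,cv2.convexHull(cc),.004)))
# c1 arc points
arc=[(271,180),(285,150),(318,139),(352,149),(373,178),(372,205)]
A=np.array([ray(s,*p,.004)[:2] for p in arc]);M=np.c_[2*A,np.ones(len(A))];x=np.linalg.lstsq(M,(A**2).sum(1),rcond=None)[0];print('c1',x[:2],np.sqrt(x[2]+x[:2]@x[:2]))
print('knob',ray(s,232,151,.05),'drawer front edge top',ray(s,137,12,.066),ray(s,238,285,.066))
print('spoon ends',ray(s,114,66,.029),ray(s,150,222,.029),'tray corners',ray(s,487,272,.015),ray(s,347,302,.015))
# left edge angle
for y in range(200,285,20):
    r=V[y,255:300];r2=S[y,255:300];print(y,r2[8:20].tolist(),r[8:20].tolist())
E
```

```text
(268.5, 240) [0.5478 0.0568 0.15  ]
(364.5, 240) [0.4939 0.0761 0.15  ]
(316, 185) [0.5098 0.0351 0.15  ]
(316, 301) [0.5349 0.1046 0.15  ]
c [0.52125737 0.06765379 0.15      ]
tin cent [ 0.5125 -0.045 ] rect [ 0.5126 -0.0452] [0.0537 0.054 ] 70.3 corners 
c2 ((0.5193330645561218, -0.057678814977407455), 0.03704666718840599)
c1 [0.51824213 0.07079832] 0.04981984183712226
knob [0.57137719 0.00524979 0.05      ] drawer front edge top [ 0.59100289 -0.1035324   0.066     ] [0.60811416 0.10975817 0.066     ]
spoon ends [ 0.63831726 -0.08722789  0.029     ] [0.67188192 0.0391051  0.029     ] tray corners [0.39077258 0.19886418 0.015     ] [0.53100795 0.18372372 0.015     ]
200 [65, 67, 66, 68, 65, 61, 49, 33, 24, 23, 22, 21] [125, 125, 124, 124, 122, 117, 104, 94, 95, 102, 114, 131]
220 [67, 71, 72, 65, 44, 27, 21, 23, 22, 20, 20, 20] [121, 118, 114, 102, 87, 96, 119, 135, 138, 138, 138, 138]
240 [32, 37, 49, 61, 60, 41, 24, 21, 23, 20, 22, 20] [152, 146, 131, 118, 102, 87, 96, 120, 135, 138, 138, 137]
260 [37, 36, 36, 36, 37, 33, 30, 24, 21, 19, 19, 19] [186, 185, 183, 183, 179, 155, 120, 119, 144, 158, 161, 160]
280 [15, 13, 13, 18, 22, 28, 29, 28, 22, 22, 21, 22] [188, 190, 189, 189, 189, 183, 156, 118, 117, 142, 157, 160]
```

```bash
python3 -m handwheel '[[[1,0,-0.03,0.6,0],[1,0,0,0.6,0],[1,0,0,0.6,0],[1,0,0,0.6,0],[1,0,0,0.6,0],[1,0,0,0.6,0],[1,0,0,0.45,0],[1,0,0,0.2,0],[1,0,0,0,0],[0,0,0,0,0],[0,0,0,0,0],[0,0,0,0,0],[0,0,0,0,0],[0,0,0,0,0],[0,0,0,0,0],[0,0,0,0,0]]]' 60;  python3 - <<'E'
from h import *
plan(.521,.0715,None,160.5)
E
```

```text
time: 5.75
position: [0.5224, 0.071, 0.1777]
tcp_rot: [-1.805, 2.569, -0.002]
force: [0.2, 0.3, 6.6]
finger_gap: 0.0578
t 5.75 g [0.5225 0.071  0.1237] yaw 160.2 tilt [ 0.002  0.    -1.   ] q [ 0.52 -0.14 -0.31  0.   -1.39 -0.86] F [0.2 0.3 6.6] gap 0.0578
shift units tool xyz [ 0.    0.05 -0.  ]
spin deg -0.3 share -0.003
shift after spin [ 0.    0.05 -0.  ]
```

```bash
python3 -m handwheel '[[[0,0,0,-0.1,0],[0,0,0,-0.2,0],[0,0,0,-0.4,0],[0,0,0,-0.5,0],[0,0,0,-0.4,0],[0,0,0,-0.3,0],[0,0,0,-0.1,0],[0,0,0,0,0]]]';  python3 - <<'E'
from h import *
plan(.468,.362,None,160.5);s=save('scene','s1.png')
E
```

```text
time: 6.55
position: [0.5219, 0.071, 0.2369]
tcp_rot: [-1.806, 2.57, 0.0]
force: [0.6, -0.0, -5.4]
finger_gap: 0.0575
t 6.55 g [0.5219 0.071  0.1829] yaw 160.2 tilt [ 0.001  0.    -1.   ] q [ 0.52 -0.15 -0.22 -0.   -1.5  -0.86] F [ 0.6 -0.  -5.4] gap 0.0575
shift units tool xyz [-8.52  4.98  0.  ]
spin deg -0.3 share -0.003
shift after spin [-8.54  4.93  0.  ]
```

View pics/s1.png

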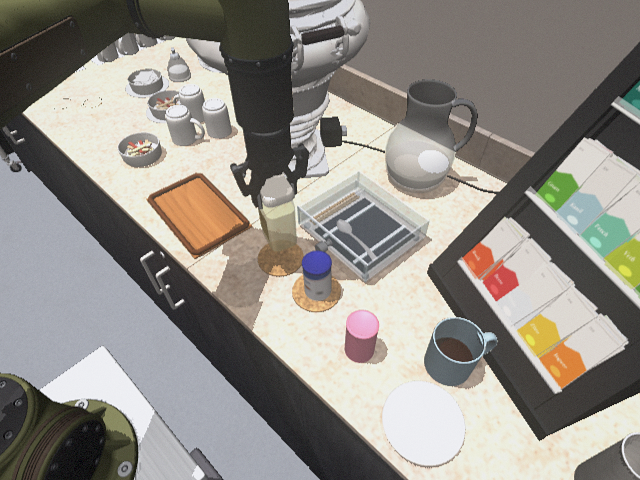

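```bash
python3 -m handwheel '[[[0,0.08,0.2,0,0],[0,0.17,0.5,0,0],[0,0.17,0.5,0,0],[0,0.17,0.5,0,0],[0,0.0,0.3,0,0],[0,-0.4,0.2,0,0],[0,-0.7,0.25,0,0],[0,-0.7,0.25,0,0],[0,-0.7,0.25,0,0],[0,-0.7,0.25,0,0],[0,-0.7,0.25,0,0],[0,-0.7,0.25,0,0],[0,-0.7,0.25,0,0],[0,-0.7,0.25,0,0],[0,-0.7,0.25,0,0],[0,-0.7,0.25,0,0],[0,-0.7,0.25,0,0],[0,-0.5,0.1,0,0],[0,-0.2,0,0,0],[0,0,0,0,0]]]';  python3 - <<'E'
from h import *
plan(.468,.362,None,160.5);s=save('scene','s2.png');save('top','t2.png')
E
```

```text
time: 8.6
position: [0.4629, 0.3544, 0.2357]
tcp_rot: [1.806, -2.569, 0.001]
force: [0.1, 0.3, -5.8]
finger_gap: 0.058
t 8.6 g [0.4628 0.3544 0.1817] yaw 160.2 tilt [-0.001 -0.001 -1.   ] q [ 1.   -0.   -0.08  0.   -1.49 -1.34] F [ 0.1  0.3 -5.8] gap 0.058
shift units tool xyz [-0.3  -0.08 -0.  ]
spin deg -0.3 share -0.003
shift after spin [-0.3  -0.08 -0.  ]
```

View pics/s2.png

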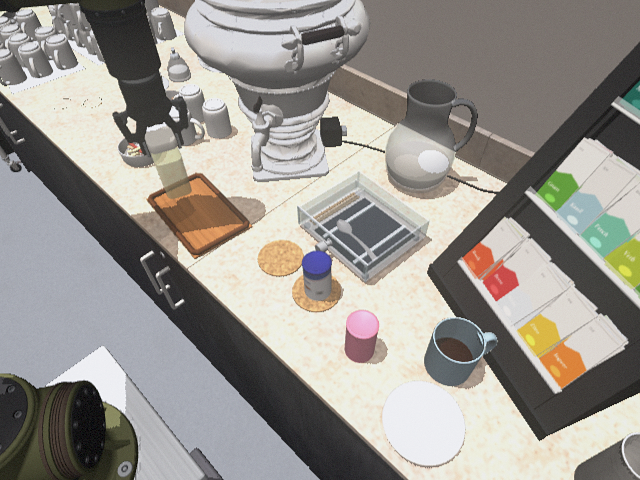

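View pics/t2.png

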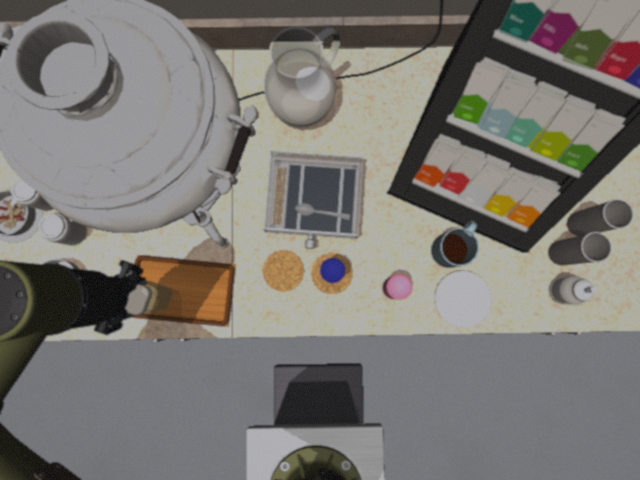

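```bash
python3 -m handwheel '[[[0,-0.1,-0.25,0.2,0],[0,0,0,0.4,0],[0,0,0,0.5,0],[0,0,0,0.4,0],[0,0,0,0.2,0],[0,0,0,0.1,0],[0,0,0,0.06,0],[0,0,0,0,0],[0,0,0,0,0]]]';  python3 - <<'E'
from h import *
plan(.468,.362,None,160.5)
E
```

```text
time: 9.6
position: [0.471, 0.3544, 0.1812]
tcp_rot: [-1.806, 2.57, 0.0]
force: [0.3, -0.3, -4.7]
finger_gap: 0.0584
t 9.6 g [0.471  0.3545 0.1272] yaw 160.2 tilt [ 0.001  0.001 -1.   ] q [ 0.99  0.03 -0.15  0.   -1.39 -1.33] F [ 0.3 -0.3 -4.7] gap 0.0584
shift units tool xyz [-0.2   0.18  0.  ]
spin deg -0.3 share -0.003
shift after spin [-0.2   0.18  0.  ]
```

```bash
python3 -m handwheel '[[[0,0,0,0.06,0],[0,0,0,0.04,0],[0,0,0,0,0]]]'; python3 -m handwheel '[[[0,0,0,0.03,0],[0,0,0,0,0]]]'; 
```

```text
time: 9.9
position: [0.4711, 0.3545, 0.1788]
tcp_rot: [-1.806, 2.569, 0.0]
force: [-1.4, 0.2, 0.6]
finger_gap: 0.058
time: 10.1
position: [0.4711, 0.3546, 0.1788]
tcp_rot: [-1.805, 2.568, 0.0]
force: [-3.3, -1.4, 4.7]
finger_gap: 0.058
```

```bash
python3 -m handwheel '[[[0.75,0,0,0,0],[0.85,0,0,0,0],[1,0,0,0,0],[1,0,0,0,0],[1,0,0,0,0],[1,0,0,-0.3,0],[1,0,0,-0.7,0],[1,0,0,-0.8,0],[1,0,0,-0.8,0],[1,0,0,-0.8,0],[1,0,0,-0.6,0],[1,0,0,0,0],[1,0,0,0,0]]]';  python3 - <<'E'
from m import *
plan(.511,-.045,None,160.5);s=wr('w3.png')
E
```

```text
time: 11.4
position: [0.4708, 0.3543, 0.2971]
tcp_rot: [-1.806, 2.57, 0.001]
force: [1.0, 0.3, -1.3]
finger_gap: 0.0856
t 11.4 g [0.4709 0.3544 0.2431] yaw 160.2 tilt [ 0.     0.001 -1.   ] q [ 0.99  0.01  0.04 -0.   -1.6  -1.33] F [ 1.   0.3 -1.3] gap 0.0856
shift units tool xyz [ 1.207e+01 -5.770e+00 -1.000e-02]
spin deg -0.3 share -0.003
shift after spin [ 1.21e+01 -5.71e+00 -1.00e-02]
```

View pics/w3.png

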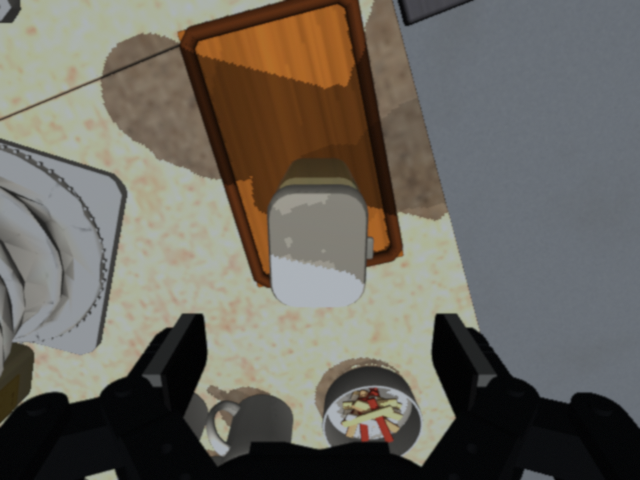

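```bash
python3 - <<'E'
from m import *
s=dict(np.load('pics/w3.png.npz'))
print('jar',ray(s,317.5,246,.151))
for p in((182,35),(358,0),(258,286),(402,254)):print(p,np.round(ray(s,*p,.015),4))
s=dict(np.load('pics/t2.png.npz'));im=s['image'];hsv=cv2.cvtColor(im,cv2.COLOR_RGB2HSV);H,S,V=[hsv[...,i].astype(int) for i in range(3)]
U=lambda m:(m*255).astype(np.uint8)
for t in(60,80):
  c=comp(s,U((H<25)&(S>t)&(V>90)),(258,245,307,295));w=world(s,c,.004);rep('c1',s,c,.004);print(cv2.minEnclosingCircle(w))
E
```

```text
jar [0.47074037 0.35115058 0.151     ]
(182, 35) [0.5292 0.1926 0.015 ]
(358, 0) [0.3892 0.2168 0.015 ]
(258, 286) [0.5573 0.4179 0.015 ]
(402, 254) [0.4153 0.4332 0.015 ]
c1 cent [0.5182 0.0699] rect [0.5178 0.0707] [0.0987 0.0987] 89.3 corners 
((0.5180280804634094, 0.07016047090291977), 0.05063563585281372)
c1 cent [0.5185 0.0698] rect [0.5183 0.0701] [0.0957 0.0966] 44.1 corners 
((0.5183669328689575, 0.06954321265220642), 0.04927055910229683)
```

```bash
python3 -m handwheel '[[[1,0.4,-0.2,0,0],[1,0.8,-0.38,0,0],[1,0.8,-0.38,0,0],[1,0.8,-0.38,0,0],[1,0.8,-0.38,0,0],[1,0.8,-0.38,0,0],[1,0.8,-0.38,0,0],[1,0.8,-0.38,0,0],[1,0.8,-0.38,0,0],[1,0.8,-0.38,0,0],[1,0.8,-0.38,0,0],[1,0.8,-0.38,0,0],[1,0.8,-0.38,0,0],[1,0.8,-0.38,0,0],[1,0.8,-0.38,0,0],[1,0.47,-0.25,0,0],[1,0,0,0,0],[1,0,0,0,0]]]';  python3 - <<'E'
from m import *
plan(.511,-.045,None,160.5);s=wr('w4.png')
im=s['image'];hsv=cv2.cvtColor(im,cv2.COLOR_RGB2HSV);H,S,V=[hsv[...,i].astype(int) for i in range(3)]
U=lambda m:(m*255).astype(np.uint8)
c=comp(s,U((H>110)&(H<130)&(S>150)),(200,120,440,330));rep('tin',s,c,.098)
E
```

```text
time: 13.25
position: [0.5106, -0.0456, 0.2961]
tcp_rot: [1.804, -2.571, -0.001]
force: [0.6, 0.1, 0.0]
finger_gap: 0.0853
t 13.25 g [ 0.5105 -0.0456  0.2421] yaw 160.1 tilt [-0.001 -0.    -1.   ] q [ 0.3  -0.19 -0.15 -0.   -1.62 -0.65] F [0.6 0.1 0. ] gap 0.0853
shift units tool xyz [-0.02 -0.01 -0.  ]
spin deg -0.4 share -0.004
shift after spin [-0.02 -0.01 -0.  ]
tin cent [ 0.5119 -0.0479] rect [ 0.5118 -0.0481] [0.0559 0.0538] 70.1 corners
```

View pics/w4.png

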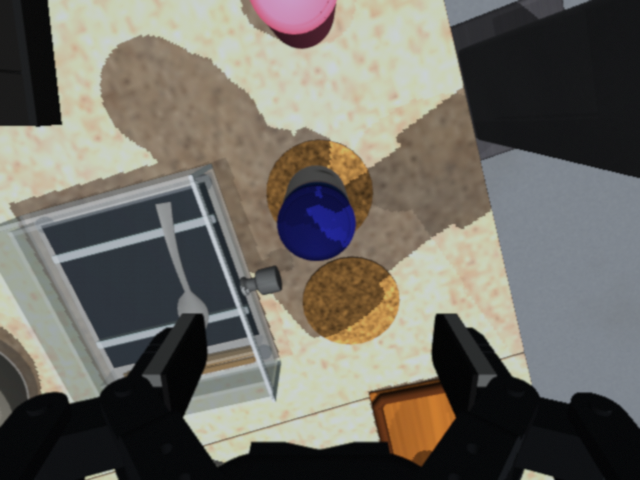

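```bash
python3 -m handwheel '[[[1,0.04,-0.05,0.4,0],[1,0,0,0.8,0],[1,0,0,0.8,0],[1,0,0,0.8,0],[1,0,0,0.8,0],[1,0,0,0.8,0],[1,0,0,0.7,0],[1,0,0,0.4,0],[1,0,0,0.2,0],[1,0,0,0,0],[0,0,0,0,0],[0,0,0,0,0],[0,0,0,0,0],[0,0,0,0,0],[0,0,0,0,0],[0,0,0,0,0],[0,0,0,0,0]]]' 35;  python3 - <<'E'
from m import *
plan(.511,-.045,None,160.5)
s=dict(np.load('pics/w4.png.npz'))
for p in((280,280),(258,281),(245,285)):print('knob',ray(s,*p,.045))
for p in((214,172),(196,177),(277,397)):print('edge .066',ray(s,*p,.066))
print('spoon',ray(s,164,206,.029),ray(s,190,318,.029))
E
```

```text
time: 15.0
position: [0.5125, -0.0466, 0.1271]
tcp_rot: [-1.806, 2.569, -0.002]
force: [-1.6, 0.9, 6.1]
finger_gap: 0.0553
t 15.0 g [ 0.5126 -0.0466  0.0731] yaw 160.2 tilt [ 0.002  0.    -1.   ] q [ 0.3  -0.14 -0.41  0.   -1.3  -0.65] F [-1.6  0.9  6.1] gap 0.0553
shift units tool xyz [-0.03  0.07 -0.  ]
spin deg -0.3 share -0.003
shift after spin [-0.03  0.07 -0.  ]
knob [0.56591968 0.00628835 0.045     ]
knob [5.84663437e-01 5.52397562e-04 4.50000000e-02]
knob [5.97076237e-01 2.33371030e-04 4.50000000e-02]
edge .066 [ 0.57432985 -0.10260765  0.066     ]
edge .066 [ 0.58878832 -0.10378192  0.066     ]
edge .066 [0.60697391 0.1074348  0.066     ]
spoon [ 0.63923917 -0.08773791  0.029     ] [0.6665515  0.02066878 0.029     ]
```

```bash
python3 -m handwheel '[[[0,0,0,-0.1,0],[0,0,0,-0.3,0],[0,0,0,-0.5,0],[0,0,0,-0.5,0],[0,0,0,-0.3,0],[0,0,0,0,0]]]'; python3 -m handwheel '[[[0,-0.3,0.2,0,0],[0,-0.6,0.36,0,0],[0,-0.7,0.4,0,0],[0,-0.7,0.4,0,0],[0,-0.7,0.4,0,0],[0,-0.7,0.4,0,0],[0,-0.7,0.4,0,0],[0,-0.7,0.4,0,0],[0,-0.7,0.4,0,0],[0,-0.7,0.4,0,0],[0,-0.7,0.4,0,0],[0,-0.7,0.4,0,0],[0,-0.4,0.2,0,0],[0,-0.3,0.1,0,0],[0,0,0,0,0],[0,0,0,0,0]]]';python3 - <<'E'
from h import *
plan(.462,.245,.0745,160.5)
E
```

```text
time: 15.6
position: [0.5128, -0.0467, 0.1791]
tcp_rot: [-1.804, 2.568, -0.003]
force: [-0.4, -0.1, -2.3]
finger_gap: 0.0554
time: 17.2
position: [0.4623, 0.245, 0.1764]
tcp_rot: [1.805, -2.57, 0.0]
force: [-0.2, -0.2, -2.2]
finger_gap: 0.0556
t 17.2 g [0.4622 0.245  0.1224] yaw 160.2 tilt [-0.    -0.001 -1.   ] q [ 0.87 -0.14 -0.32  0.   -1.39 -1.22] F [-0.2 -0.2 -2.2] gap 0.0556
shift units tool xyz [-0.    0.01  1.6 ]
spin deg -0.3 share -0.004
shift after spin [-0.    0.01  1.6 ]
```

```bash
python3 -m handwheel '[[[0,0,0,0.2,0],[0,0,0,0.5,0],[0,0,0,0.5,0],[0,0,0,0.2,0],[0,0,0,0.1,0],[0,0,0,0.05,0],[0,0,0,0,0]]]'; python3 -m handwheel '[[[0,0,0,0.04,0],[0,0,0,0,0]]]'; python3 -m handwheel '[[[0,0,0,0.04,0],[0,0,0,0,0]]]'
```

```text
time: 17.9
position: [0.4624, 0.2455, 0.1304]
tcp_rot: [-1.806, 2.57, -0.0]
force: [-0.2, -0.2, -1.8]
finger_gap: 0.0548
time: 18.1
position: [0.4623, 0.2455, 0.1293]
tcp_rot: [-1.806, 2.57, 0.0]
force: [-1.6, -0.6, -1.8]
finger_gap: 0.0553
time: 18.3
position: [0.4624, 0.2456, 0.1282]
tcp_rot: [-1.806, 2.57, -0.0]
force: [0.0, 0.3, 0.0]
finger_gap: 0.0552
```

```bash
python3 -m handwheel '[[[0.75,0,0,0,0],[0.85,0,0,0,0],[1,0,0,0,0],[1,0,0,0,0],[1,0,0,0,0],[1,0,0,-0.3,0],[1,0,0,-0.7,0],[1,0,0,-0.8,0],[1,0,0,-0.8,0],[1,0,0,-0.8,0],[1,0,0,-0.6,0],[1,0,0,0,0]]]';  python3 - <<'E'
from m import *
plan(.500,.003,None,85.4);s=save('scene','s3.png')
E
```

```text
time: 19.5
position: [0.4631, 0.2458, 0.2519]
tcp_rot: [-1.803, 2.566, -0.0]
force: [0.7, -0.3, 0.2]
finger_gap: 0.0852
t 19.5 g [0.4634 0.246  0.1979] yaw 160.2 tilt [ 0.005  0.003 -1.   ] q [ 0.87 -0.17 -0.21  0.   -1.52 -1.22] F [ 0.7 -0.3  0.2] gap 0.0852
shift units tool xyz [ 7.21 -3.89 -0.02]
spin deg 74.8 share 0.831
shift after spin [-1.87 -7.98 -0.02]
```

View pics/s3.png

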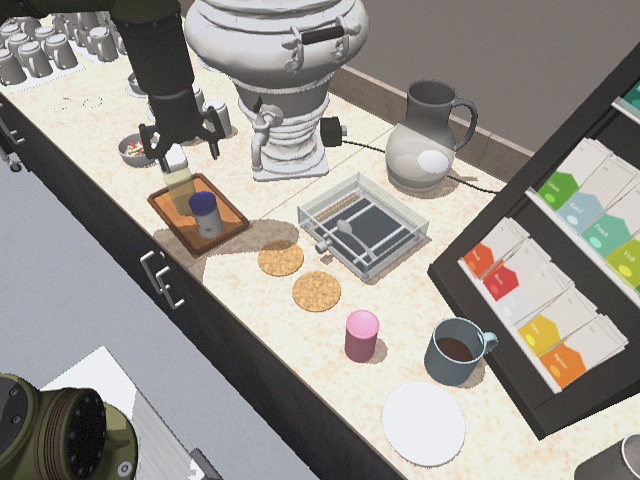

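```bash
python3 -m handwheel '[[[1,0.4,-0.2,0,0],[1,0.8,-0.43,0,0],[1,0.8,-0.43,0,0],[1,0.8,-0.43,0,0],[1,0.8,-0.43,0,0],[1,0.8,-0.43,0,0],[1,0.8,-0.43,0,0],[1,0.8,-0.43,0,0],[1,0.8,-0.43,0,0],[1,0.4,-0.2,0,0],[1,0,0,0,0.09],[1,0,0,0,0.09],[1,0,0,0,0.09],[1,0,0,0,0.09],[1,0,0,0,0.09],[1,0,0,0,0.09],[1,0,0,0,0.09],[1,0,0,0,0.09],[1,0,0,0,0.09]]]';  python3 -m handwheel '[[[1,-0.6,0,0,0.02],[1,-0.6,0,0,0],[1,-0.5,0,0,0],[1,0,0,0,0],[1,0,0,0,0]]]'; python3 - <<'E'
from m import *
plan(.575,.003,None,85.4);s=wr('w5.png')
E
```

```text
time: 21.45
position: [0.497, 0.003, 0.247]
tcp_rot: [-0.083, -3.139, 0.001]
force: [1.0, -0.4, 0.5]
finger_gap: 0.0855
time: 21.95
position: [0.5479, -0.0004, 0.247]
tcp_rot: [-0.124, -3.137, 0.001]
force: [-0.5, 0.9, -0.6]
finger_gap: 0.0852
t 21.95 g [ 5.478e-01 -5.000e-04  1.930e-01] yaw 85.5 tilt [-0.002 -0.    -1.   ] q [ 0.37 -0.1  -0.15 -0.   -1.52 -2.02] F [-0.5  0.9 -0.6] gap 0.0852
shift units tool xyz [-0.89  0.19 -0.  ]
spin deg 0.1 share 0.001
shift after spin [-0.89  0.19 -0.  ]
```

View pics/w5.png

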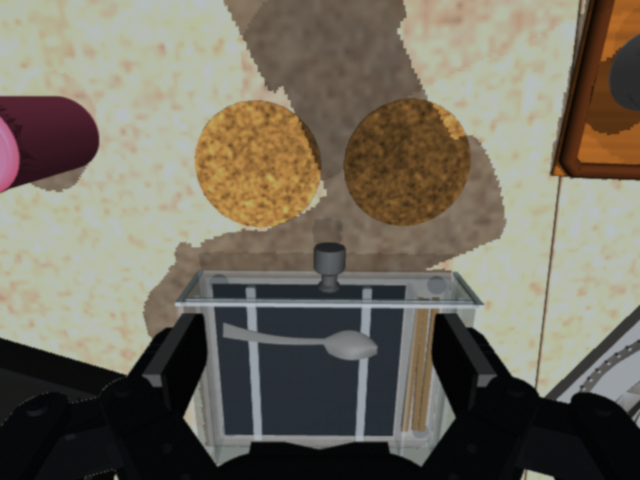

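```bash
python3 - <<'E'
from m import *
s=dict(np.load('pics/w5.png.npz'))
print('front top',ray(s,329.5,244,.052),'back top',ray(s,329.5,275,.045),'front bottom',ray(s,329.5,250,.04))
print('box front',ray(s,190,272,.066),ray(s,462,272,.066),ray(s,180,303,.066),ray(s,480,303,.066), 'df .06',ray(s,190,272,.06))
def circ(pts):
    A=np.array([ray(s,*p,.004)[:2] for p in pts]);M=np.c_[2*A,np.ones(len(A))];x=np.linalg.lstsq(M,(A**2).sum(1),rcond=None)[0];print(x[:2],np.sqrt(x[2]+x[:2]@x[:2]))
circ([(195,163),(258,100),(320,163),(258,227)]);circ([(345,160),(408,97),(470,160),(408,225)])
print(ray(s,224,332,.029),ray(s,376,348,.029))
E
```

```text
front top [0.56148887 0.0060192  0.052     ] back top [0.58863434 0.00428888 0.045     ] front bottom [0.57058364 0.00567544 0.04      ]
box front [ 0.56937108 -0.09122745  0.066     ] [0.58398945 0.09557062 0.066     ] [ 0.59247025 -0.10265087  0.066     ] [0.60903116 0.10915148 0.066     ] df .06 [ 0.57185557 -0.0935609   0.06      ]
[ 0.51003867 -0.04582399] 0.049411342682441114
[0.51738082 0.07139732] 0.049481831122722954
[ 0.64085229 -0.08725714  0.029     ] [0.66632805 0.03872258 0.029     ]
```

```bash
python3 -m handwheel '[[[1,-0.4,0.12,0.4,0],[1,-0.4,0.12,0.7,0],[1,0,0,0.8,0],[1,0,0,0.8,0],[1,0,0,0.8,0],[1,0,0,0.8,0],[1,0,0,0.5,0],[1,0,0,0.2,0],[1,0,0,0,0],[0,0,0,0,0],[0,0,0,0,0],[0,0,0,0,0],[0,0,0,0,0],[0,0,0,0,0],[0,0,0,0,0],[0,0,0,0,0],[0,0,0,0,0],[0,0,0,0,0]]]' 40;  python3 - <<'E'
from m import *
plan(.572,.005,.042,85.4);s=wr('w6.png')
E
```

```text
time: 23.8
position: [0.5731, 0.0051, 0.0985]
tcp_rot: [0.123, 3.138, 0.0]
force: [-0.8, 1.2, 4.5]
finger_gap: 0.0224
t 23.8 g [0.5732 0.0051 0.0445] yaw 85.5 tilt [ 0.001 -0.    -1.   ] q [ 0.36  0.04 -0.29  0.   -1.24 -2.01] F [-0.8  1.2  4.5] gap 0.0224
shift units tool xyz [ 0.04 -0.01  0.08]
spin deg 0.1 share 0.001
shift after spin [ 0.04 -0.01  0.08]
```

View pics/w6.png

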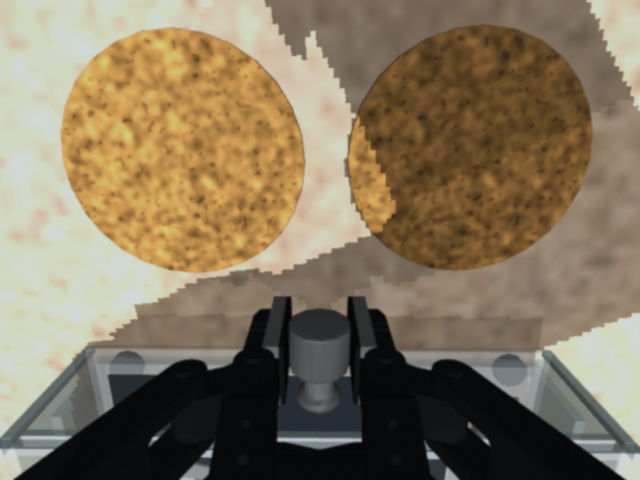

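```bash
python3 -m handwheel '[[[0,0.15,0,0,0],[0,0.3,0,0,0],[0,0.4,0,0,0],[0,0.4,0,0,0],[0,0.4,0,0,0],[0,0.4,0,0,0],[0,0.4,0,0,0],[0,0.4,0,0,0],[0,0.4,0,0,0],[0,0.4,0,0,0],[0,0.3,0,0,0],[0,0.3,0,0,0],[0,0.15,0,0,0],[0,0.05,0,0,0],[0,0,0,0,0]]]';  python3 - <<'E'
from m import *
plan(.572,.005,.042,85.4);s=wr('w7.png')
E
```

```text
time: 25.35
position: [0.4397, 0.0166, 0.0984]
tcp_rot: [0.122, 3.137, 0.004]
force: [0.3, 6.9, 6.6]
finger_gap: 0.0226
t 25.35 g [0.4398 0.0168 0.0444] yaw 85.5 tilt [ 0.002  0.003 -1.   ] q [ 0.5  -0.35 -0.63 -0.   -1.28 -2.15] F [0.3 6.9 6.6] gap 0.0226
shift units tool xyz [-4.42 -0.05  0.09]
spin deg 0.1 share 0.002
shift after spin [-4.42 -0.04  0.09]
```

View pics/w7.png

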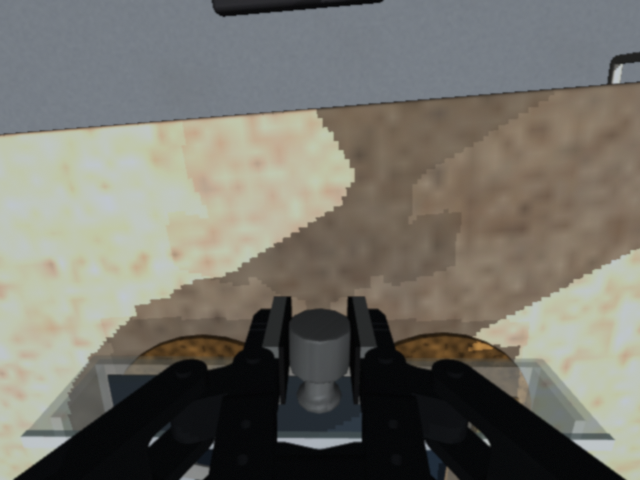

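```bash
python3 -m handwheel '[[[0.5,0,0,0,0],[0.8,0,0,0,0],[1,0,0,0,0],[1,0,0,0,0],[1,0,0,-0.3,0],[1,0,0,-0.7,0],[1,0,0,-0.8,0],[1,0,0,-0.8,0],[1,0,0,-0.8,0],[1,0,0,-0.8,0],[1,0,0,-0.5,0],[1,0,0,0,0]]]';  python3 - <<'E'
from m import *
plan(.52,-.01,None,165);s=save('top','t3.png');save('scene','s4.png')
a=cv2.imread('pics/top'+'0.png')
a=cv2.imread('pics/t3.png')[140:320,230:400];cv2.imwrite('pics/c4.png',cv2.resize(a,None,fx=3.2,fy=3.2,interpolation=cv2.INTER_CUBIC))
E
```

```text
time: 26.6
position: [0.4404, 0.0156, 0.2414]
tcp_rot: [0.124, 3.135, 0.002]
force: [-0.0, 0.3, 0.4]
finger_gap: 0.0853
t 26.6 g [0.4406 0.0156 0.1874] yaw 85.5 tilt [ 0.004  0.001 -1.   ] q [ 0.5  -0.41 -0.42  0.   -1.56 -2.15] F [-0.   0.3  0.4] gap 0.0853
shift units tool xyz [-2.71 -0.64  0.01]
spin deg -79.5 share -0.884
shift after spin [ 0.14 -2.78  0.01]
```

View pics/c4.png

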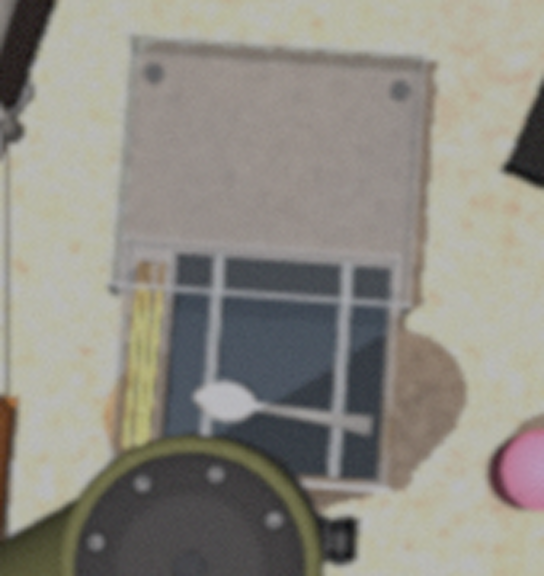

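View pics/s4.png

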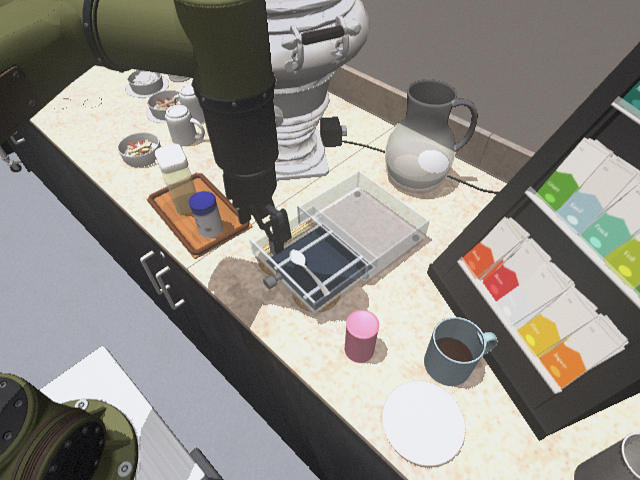

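```bash
python3 - <<'E'
from m import *
s=dict(np.load('pics/t3.png.npz'))
a=ray(s,290.3,264.4,.029);b=ray(s,346.3,272.8,.029);print(a,b,(a+b)/2,np.degrees(np.arctan2(*(a-b)[1::-1])))
s=dict(np.load('pics/s4.png.npz'));a=cv2.imread('pics/s4.png')[220:320,240:380];cv2.imwrite('pics/c5.png',cv2.resize(a,None,fx=5,fy=5,interpolation=cv2.INTER_CUBIC))
plan(.5205,-.0136,None,168.6)
E
```

```text
[0.53047607 0.05003269 0.029     ] [ 0.50851643 -0.0813891   0.029     ] [ 0.51949625 -0.01567821  0.029     ] 80.51391844018919
t 26.7 g [0.4395 0.0156 0.1843] yaw 85.5 tilt [-0.001  0.    -1.   ] q [ 0.5  -0.41 -0.42 -0.   -1.56 -2.15] F [ 0.3  0.3 -0.2] gap 0.0856
shift units tool xyz [-2.77 -0.76 -0.  ]
spin deg -83.1 share -0.923
shift after spin [ 0.42 -2.84 -0.  ]
```

```bash
python3 -m handwheel '[[[0.7,-0.5,-0.15,0,0],[0.4,-0.7,-0.2,0,0],[0.4,-0.7,-0.2,0,0],[0.4,-0.5,-0.15,0,0],[0.4,-0.37,-0.06,0,0],[0.4,0,0,0,-0.09],[0.4,0,0,0,-0.09],[0.4,0,0,0,-0.09],[0.4,0,0,0,-0.09],[0.4,0,0,0,-0.09],[0.4,0,0,0,-0.09],[0.4,0,0,0,-0.09],[0.4,0,0,0,-0.09],[0.4,0,0,0,-0.09],[0.4,0,0,0,-0.09],[0.4,0,0,0,-0.03],[0.4,0,0,0,0]]]';  python3 - <<'E'
from m import *
plan(.5205,-.0145,.0385,169);s=wr('w8.png')
E
```

```text
time: 28.4
position: [0.5203, -0.0138, 0.2372]
tcp_rot: [2.001, -2.419, -0.002]
force: [-0.2, -0.4, 0.3]
finger_gap: 0.0341
t 28.4 g [ 0.5201 -0.0138  0.1832] yaw 169.2 tilt [-0.003 -0.001 -1.   ] q [ 0.36 -0.17 -0.24 -0.   -1.51 -0.55] F [-0.2 -0.4  0.3] gap 0.0341
shift units tool xyz [ 0.01 -0.03  4.82]
spin deg 0.2 share 0.002
shift after spin [ 0.01 -0.03  4.82]
```

View pics/w8.png

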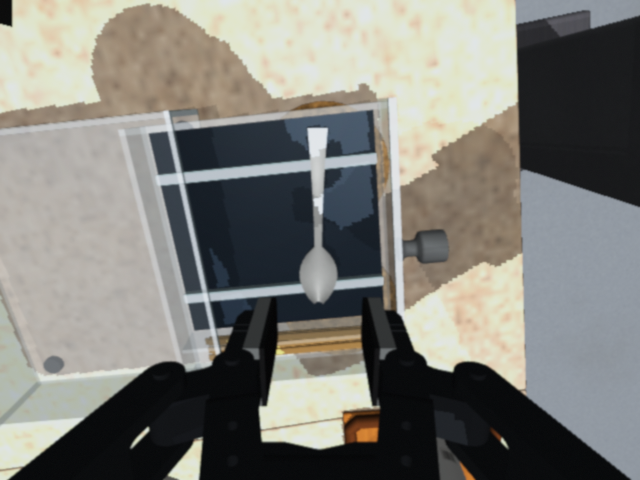

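```bash
python3 - <<'E'
from m import *
s=dict(np.load('pics/w8.png.npz'))
a=ray(s,317.5,128,.029);b=ray(s,318.5,303,.029);print(a,b,(a+b)/2)
plan(*((a+b)/2)[:2],.0385,169)
print('front inner',ray(s,378,110,.048),ray(s,393,240,.06),'box front',ray(s,188,240,.066))
E
```

```text
[ 0.50863898 -0.07843261  0.029     ] [0.53283349 0.05220152 0.029     ] [ 0.52073624 -0.01311554  0.029     ]
t 28.45 g [ 0.5202 -0.0138  0.1834] yaw 169.1 tilt [-0.002 -0.001 -1.   ] q [ 0.36 -0.17 -0.24 -0.   -1.51 -0.55] F [0.2 0.2 0.3] gap 0.0342
shift units tool xyz [-0.03 -0.02  4.83]
spin deg 0.1 share 0.001
shift after spin [-0.03 -0.02  4.83]
front inner [ 0.46934653 -0.08317592  0.048     ] [ 0.47271359 -0.000753    0.06      ] box front [ 0.6031095  -0.02780111  0.066     ]
```

```bash
python3 -m handwheel '[[[0.4,0,0,0.4,0],[0.4,0,0,0.8,0],[0.4,0,0,0.8,0],[0.4,0,0,0.8,0],[0.4,0,0,0.8,0],[0.4,0,0,0.6,0],[0.4,0,0,0.4,0],[0.4,0,0,0.2,0],[0.4,0,0,0,0]]]';python3 -m handwheel '[[[0,0,0,0,0],[0,0,0,0,0],[0,0,0,0,0],[0,0,0,0,0],[0,0,0,0,0],[0,0,0,0,0]]]' 30;  python3 - <<'E'
from m import *
plan(.5207,-.0131,.0385,169);s=wr('w9.png')
E
```

```text
time: 29.35
position: [0.5204, -0.0139, 0.094]
tcp_rot: [2.001, -2.42, -0.001]
force: [0.3, -0.5, 1.4]
finger_gap: 0.0341
time: 29.95
position: [0.5213, -0.0137, 0.0957]
tcp_rot: [-2.002, 2.42, -0.002]
force: [0.1, 0.7, 5.4]
finger_gap: 0.0066
t 29.95 g [ 0.5214 -0.0137  0.0417] yaw 169.2 tilt [ 0.002  0.    -1.   ] q [ 0.36 -0.1  -0.43  0.   -1.23 -0.55] F [0.1 0.7 5.4] gap 0.0066
shift units tool xyz [-0.01  0.03  0.11]
spin deg 0.2 share 0.002
shift after spin [-0.01  0.03  0.11]
```

View pics/w9.png

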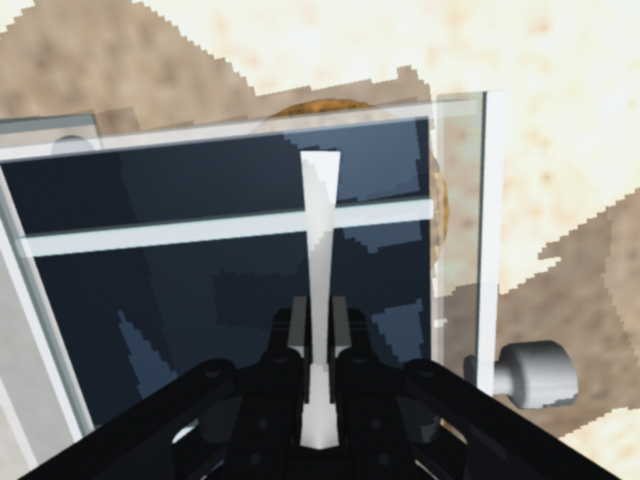

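```bash
python3 -m handwheel '[[[0,0,0,-0.2,0],[0,0,0,-0.5,0],[0,0,0,-0.7,0],[0,0,0,-0.8,0],[0,0,0,-0.8,0],[0,0,0,-0.5,0],[0,0,0,-0.2,0],[0,0,0,0,0]]]'; python3 - <<'E'
from m import *
plan(.443,-.3565,None,169);s=save('scene','s5.png')
E
```

```text
time: 30.8
position: [0.5208, -0.0137, 0.2063]
tcp_rot: [-2.002, 2.42, -0.0]
force: [-0.3, 0.2, -0.2]
finger_gap: 0.0065
t 30.8 g [ 0.5209 -0.0137  0.1523] yaw 169.2 tilt [ 0.001  0.    -1.   ] q [ 0.36 -0.16 -0.29 -0.   -1.45 -0.55] F [-0.3  0.2 -0.2] gap 0.0065
shift units tool xyz [ 1.171e+01  4.100e-01 -1.000e-02]
spin deg 0.2 share 0.002
shift after spin [ 1.171e+01  3.700e-01 -1.000e-02]
```

View pics/s5.png

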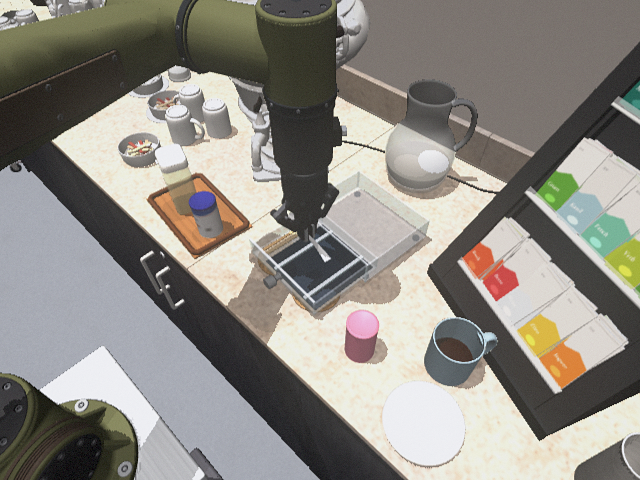

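```bash
python3 -m handwheel '[[[0,0.4,0.01,0,0],[0,0.7,0.02,0,0],[0,0.8,0.03,0,0],[0,0.8,0.03,0,0],[0,0.8,0.03,0,0],[0,0.8,0.03,0,0],[0,0.8,0.03,0,0],[0,0.8,0.03,0,0],[0,0.8,0.03,0,0],[0,0.8,0.03,0,0],[0,0.8,0.03,0,0],[0,0.8,0.03,0,0],[0,0.8,0.03,0,0],[0,0.8,0.02,0,0],[0,0.6,0.01,0,0],[0,0.4,0,0,0],[0,0,0,0,0],[0,0,0,0,0]]]'; python3 - <<'E'
from m import *
plan(.443,-.3565,None,169);s=wr('w10.png');save('scene','s6.png')
E
```

```text
time: 32.65
position: [0.4431, -0.3563, 0.2052]
tcp_rot: [2.001, -2.421, -0.002]
force: [0.2, 1.1, -0.4]
finger_gap: 0.0068
t 32.65 g [ 0.4431 -0.3562  0.1512] yaw 169.2 tilt [-0.001  0.001 -1.   ] q [-0.32 -0.03 -0.17 -0.   -1.44  0.14] F [ 0.2  1.1 -0.4] gap 0.0068
shift units tool xyz [ 0.01  0.   -0.  ]
spin deg 0.2 share 0.002
shift after spin [ 0.01  0.   -0.  ]
```

View pics/w10.png

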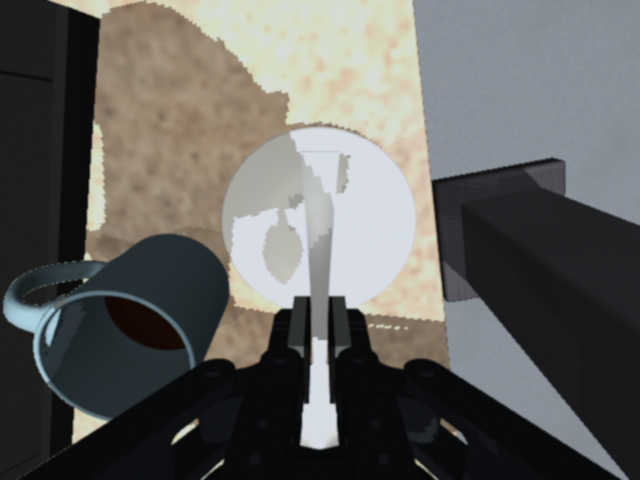

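View pics/s6.png

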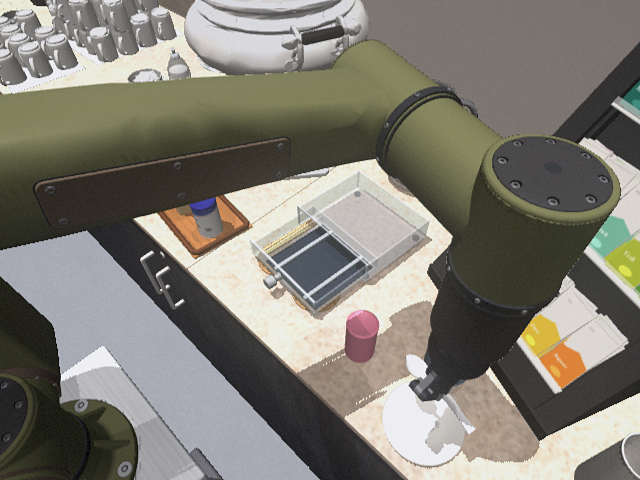

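```bash
python3 - <<'E'
from m import *
s=dict(np.load('pics/w10.png.npz'));im=s['image'];hsv=cv2.cvtColor(im,cv2.COLOR_RGB2HSV)
A=np.array([ray(s,*p,.015)[:2] for p in((221.5,222),(416,222),(319,126.5),(390,156))]);M=np.c_[2*A,np.ones(len(A))];x=np.linalg.lstsq(M,(A**2).sum(1),rcond=None)[0];print(x[:2],np.sqrt(x[2]+x[:2]@x[:2]))
print(ray(s,319,222,.015))
E
```

```text
[ 0.44302072 -0.35711566] 0.0666283550266133
[ 0.44223125 -0.36052898  0.015     ]
```

```bash
python3 -m handwheel '[[[0,0,0,0.3,0],[0,0,0,0.6,0],[0,0,0,0.7,0],[0,0,0,0.7,0],[0,0,0,0.6,0],[0,0,0,0.4,0],[0,0,0,0.3,0],[0,0,0,0.15,0],[0,0,0,0.05,0],[0,0,0,0,0]]]'; python3 -m handwheel '[[[0,0,0,0.04,0],[0,0,0,0,0]]]'; python3 -m handwheel '[[[0,0,0,0.04,0],[0,0,0,0,0]]]'; python3 -m handwheel '[[[0,0,0,0.04,0],[0,0,0,0,0]]]'
```

```text
time: 33.75
position: [0.4437, -0.3565, 0.0923]
tcp_rot: [-2.002, 2.421, -0.001]
force: [0.0, 0.7, 0.5]
finger_gap: 0.0069
time: 33.95
position: [0.4436, -0.3564, 0.0911]
tcp_rot: [-2.002, 2.421, -0.001]
force: [-0.0, 0.1, -0.3]
finger_gap: 0.0063
time: 34.15
position: [0.4434, -0.3563, 0.0895]
tcp_rot: [-2.002, 2.421, -0.0]
force: [-0.1, 1.2, 0.4]
finger_gap: 0.007
time: 34.35
position: [0.4435, -0.3564, 0.0883]
tcp_rot: [2.002, -2.421, 0.0]
force: [-0.2, 0.1, 0.6]
finger_gap: 0.0069
```

```bash
for i in 1 2; do python3 -m handwheel '[[[0,0,0,0.04,0],[0,0,0,0,0]]]'|sed -n '2p;4p'; done; python3 - <<'E'
from m import *
s=wr('w11.png')
E
```

```text
position: [0.4436, -0.3564, 0.0873]
force: [0.0, 1.9, 3.1]
position: [0.4437, -0.3564, 0.0863]
force: [-0.0, 2.1, 4.4]
```

View pics/w11.png

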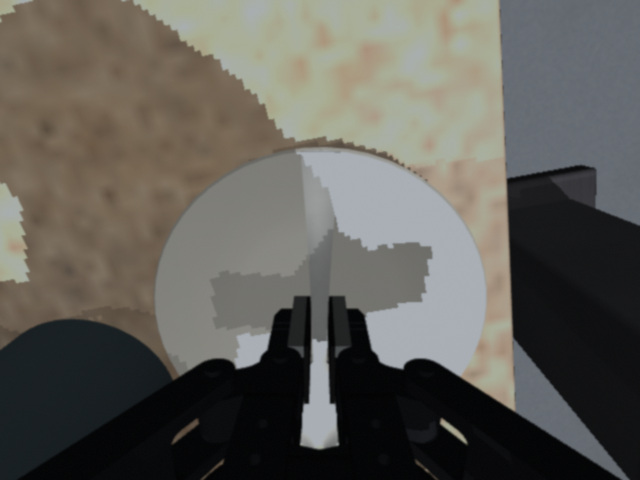

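```bash
python3 -m handwheel '[[[0.15,0,0,0,0],[0.25,0,0,0,0],[0.25,0,0,0,0],[0.25,0,0,0,0],[0.25,0,0,-0.2,0],[0.25,0,0,-0.4,0],[0.25,0,0,-0.7,0],[0.25,0,0,-0.8,0],[0.25,0,0,-0.8,0],[0.25,0,0,-0.8,0],[0.25,0,0,-0.4,0],[0.25,0,0,0,0]]]'; python3 - <<'E'
from m import *
plan(.4398,.0162,None,85.4);s=wr('w12.png')
E
```

```text
time: 36.0
position: [0.4441, -0.3567, 0.2116]
tcp_rot: [-2.001, 2.419, -0.006]
force: [-0.2, 0.4, 0.6]
finger_gap: 0.0216
t 36.0 g [ 0.4443 -0.3568  0.1576] yaw 169.2 tilt [ 0.004 -0.002 -1.   ] q [-0.32 -0.03 -0.16  0.   -1.44  0.14] F [-0.2  0.4  0.6] gap 0.0216
shift units tool xyz [-12.19   2.48  -0.03]
spin deg 83.8 share 0.931
shift after spin [ 1.15 12.38 -0.03]
```

View pics/w12.png

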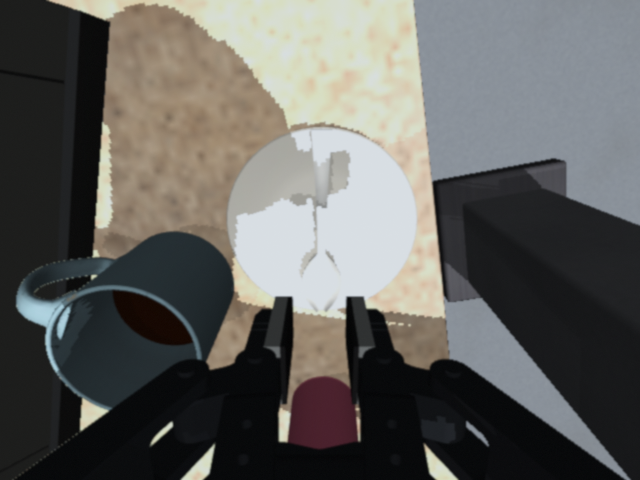

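```bash
python3 -m handwheel '[[[0.6,-0.4,0.1,0,0],[1,-0.8,0.16,0,0],[1,-0.8,0.16,0,0],[1,-0.8,0.16,0,0],[1,-0.8,0.16,0,0],[1,-0.8,0.16,0,0],[1,-0.8,0.16,0,0],[1,-0.8,0.16,0,0],[1,-0.8,0.16,0,0],[1,-0.8,0.16,0,0],[1,-0.8,0.16,0,0],[1,-0.8,0.16,0,0],[1,-0.8,0.16,0,0],[1,-0.8,0.16,0,0],[1,-0.8,0.16,0,0],[1,-0.6,0.14,0,0],[1,0,0,0,0]]]';python3 -m handwheel '[[[1,0,0,0,0.09],[1,0,0,0,0.09],[1,0,0,0,0.09],[1,0,0,0,0.09],[1,0,0,0,0.09],[1,0,0,0,0.09],[1,0,0,0,0.09],[1,0,0,0,0.09],[1,0,0,0,0.09],[1,0,0,0,0.09],[1,0,0,0,0.03],[1,0,0,0,0],[1,0,0,0,0]]]'; python3 - <<'E'
from m import *
plan(.4400,.0162,.0445,85.4);s=wr('w13.png')
E
```

```text
time: 37.75
position: [0.4382, 0.0188, 0.2073]
tcp_rot: [2.005, -2.416, -0.002]
force: [0.0, -0.2, -0.1]
finger_gap: 0.0852
time: 39.05
position: [0.4387, 0.0168, 0.2081]
tcp_rot: [-0.122, -3.138, 0.001]
force: [0.0, 0.2, -0.3]
finger_gap: 0.0855
t 39.05 g [0.4386 0.0168 0.1541] yaw 85.6 tilt [-0.001 -0.001 -1.   ] q [ 0.5  -0.4  -0.48 -0.   -1.5  -2.15] F [ 0.   0.2 -0.3] gap 0.0855
shift units tool xyz [-0.05 -0.01  3.65]
spin deg 0.2 share 0.002
shift after spin [-0.05 -0.01  3.65]
```

View pics/w13.png

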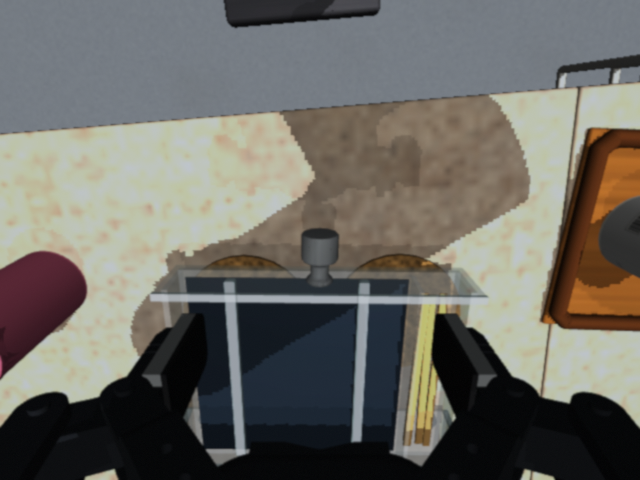

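```bash
python3 -m handwheel '[[[1,-0.05,0,0.4,0],[1,0,0,0.8,0],[1,0,0,0.8,0],[1,0,0,0.8,0],[1,0,0,0.5,0],[1,0,0,0.25,0],[1,0,0,0.1,0],[1,0,0,0,0],[0,0,0,0,0],[0,0,0,0,0],[0,0,0,0,0],[0,0,0,0,0],[0,0,0,0,0],[0,0,0,0,0],[0,0,0,0,0],[0,0,0,0,0],[0,0,0,0,0]]]' 40; python3 -m handwheel '[[[0,-0.15,0,0,0],[0,-0.3,0,0,0],[0,-0.4,0,0,0],[0,-0.4,0,0,0],[0,-0.4,0,0,0],[0,-0.4,0,0,0],[0,-0.4,0,0,0],[0,-0.4,0,0,0],[0,-0.4,0,0,0],[0,-0.4,0,0,0],[0,-0.3,0,0,0],[0,-0.2,0,0,0],[0,-0.1,0,0,0],[0,0,0,0,0]]]'; python3 - <<'E'
from m import *
plan(.5732,.0051,.0445,85.4)
E
```

```text
time: 40.8
position: [0.4407, 0.0169, 0.0998]
tcp_rot: [0.124, 3.139, -0.001]
force: [-2.1, -2.8, 5.2]
finger_gap: 0.0226
time: 42.2
position: [0.5683, 0.0058, 0.0998]
tcp_rot: [0.125, 3.138, -0.003]
force: [0.2, -5.7, 4.3]
finger_gap: 0.0222
t 42.2 g [0.5683 0.0057 0.0458] yaw 85.5 tilt [ 0.001 -0.002 -1.   ] q [ 0.36  0.03 -0.3   0.   -1.24 -2.02] F [ 0.2 -5.7  4.3] gap 0.0222
shift units tool xyz [-0.16 -0.01  0.04]
spin deg 0.1 share 0.001
shift after spin [-0.16 -0.01  0.04]
```

```bash
python3 -m handwheel '[[[0,-0.1,0,0,0],[0,-0.06,0,0,0],[0,0,0,0,0]]]'|sed -n '2p;4p'; for i in 1 2; do python3 -m handwheel '[[[0,-0.05,0,0,0],[0,0,0,0,0]]]'|sed -n '2p;4p';done
```

```text
position: [0.5727, 0.0054, 0.0998]
force: [-1.0, -6.1, 4.9]
position: [0.5741, 0.0053, 0.0998]
force: [-0.3, -5.7, 6.0]
position: [0.5746, 0.0052, 0.0998]
force: [-7.4, -3.3, 9.1]
```

```bash
python3 -m handwheel '[[[0,-0.04,0,0,0],[0,0,0,0,0]]]'|sed -n '2p;4p'; python3 -m handwheel '[[[0.5,0,0,0,0],[0.8,0,0,0,0],[1,0,0,0,0],[1,0,0,0,0],[1,0,0,-0.3,0],[1,0,0,-0.7,0],[1,0,0,-0.8,0],[1,0,0,-0.8,0],[1,0,0,-0.8,0],[1,0,0,-0.8,0],[1,0,0,-0.5,0],[1,0,0,0,0]]]';  python3 - <<'E'
from m import *
plan(.462,.01,None,160.2);s=wr('w14.png')
print('front top knob now',ray(s,*[320,244],.052))
E
```

```text
position: [0.5748, 0.0052, 0.0997]
force: [-13.0, -3.1, 13.5]
time: 44.3
position: [0.5774, 0.0063, 0.2434]
tcp_rot: [0.123, 3.134, 0.001]
force: [0.1, 0.4, 0.5]
finger_gap: 0.0855
t 44.3 g [0.5776 0.0064 0.1894] yaw 85.5 tilt [ 0.005  0.001 -1.   ] q [ 0.36 -0.02 -0.09  0.   -1.5  -2.01] F [0.1 0.4 0.5] gap 0.0855
shift units tool xyz [ 3.85 -0.18 -0.02]
spin deg -74.7 share -0.83
shift after spin [ 1.19  3.67 -0.02]
front top knob now [0.59043899 0.00639271 0.052     ]
```

View pics/w14.png

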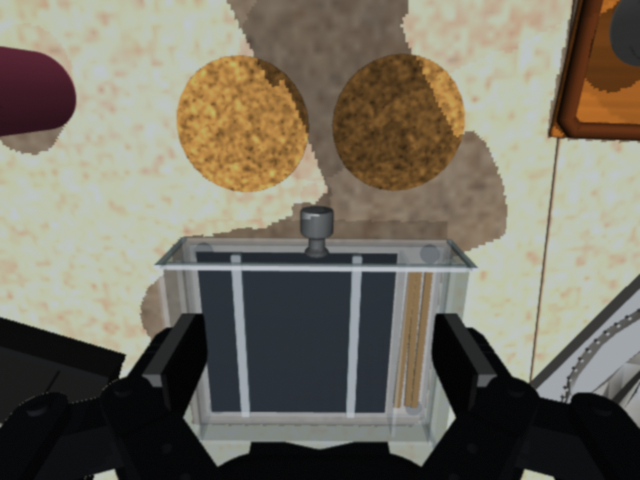

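```bash
python3 -m handwheel '[[[1,0.5,0,0,0],[1,0.8,0,0,0],[1,0.8,0,0,0],[1,0.8,0.2,0,0],[1,0.6,0.5,0,0],[1,0.3,0.8,0,0],[1,0.1,0.8,0,0],[1,0.1,0.8,0,0],[1,0.1,0.8,0,0],[1,0.1,0.8,0,0],[1,0.1,0.8,0,0],[1,0.1,0.8,0,0],[1,0.1,0.7,0,0],[1,0,0.4,0,0],[1,0,0,0,0]]]'; python3 -m handwheel '[[[1,0,0,0,-0.09],[1,0,0,0,-0.09],[1,0,0,0,-0.09],[1,0,0,0,-0.09],[1,0,0,0,-0.09],[1,0,0,0,-0.09],[1,0,0,0,-0.09],[1,0,0,0,-0.09],[1,0,0,0,-0.09],[1,0,0,0,-0.02],[1,0,0,0,0],[1,0,0,0,0]]]'; python3 - <<'E'
from m import *
s=dict(np.load('pics/w14.png.npz'));print('knob front',ray(s,317,207,.052),'coasters',ray(s,242,123,.004),ray(s,399,121,.004))
plan(.4624,.2456,.0742,160.2);s=wr('w15.png')
im=s['image'];hsv=cv2.cvtColor(im,cv2.COLOR_RGB2HSV);H,S,V=[hsv[...,i].astype(int) for i in range(3)]
U=lambda m:(m*255).astype(np.uint8)
c=comp(s,U((H>110)&(H<130)&(S>150)),(200,120,440,330));rep('tin',s,c,.099)
E
```

```text
time: 45.85
position: [0.4591, 0.239, 0.2388]
tcp_rot: [-0.121, -3.137, 0.003]
force: [-0.7, -0.6, -0.2]
finger_gap: 0.0854
time: 47.05
position: [0.4595, 0.2376, 0.24]
tcp_rot: [1.804, -2.572, 0.0]
force: [-0.2, -1.2, -0.2]
finger_gap: 0.0854
knob front [0.56360651 0.0064266  0.052     ] coasters [ 0.50710956 -0.04566885  0.004     ] [0.51484875 0.07175092 0.004     ]
t 47.05 g [0.4595 0.2376 0.186 ] yaw 160.1 tilt [-0. -0. -1.] q [ 0.87 -0.18 -0.24 -0.   -1.51 -1.21] F [-0.2 -1.2 -0.2] gap 0.0854
shift units tool xyz [-0.29 -0.    3.73]
spin deg -0.1 share -0.001
shift after spin [-0.29 -0.    3.73]
tin cent [0.4618 0.244 ] rect [0.4619 0.2442] [0.0561 0.0533] 70.1 corners
```

View pics/w15.png

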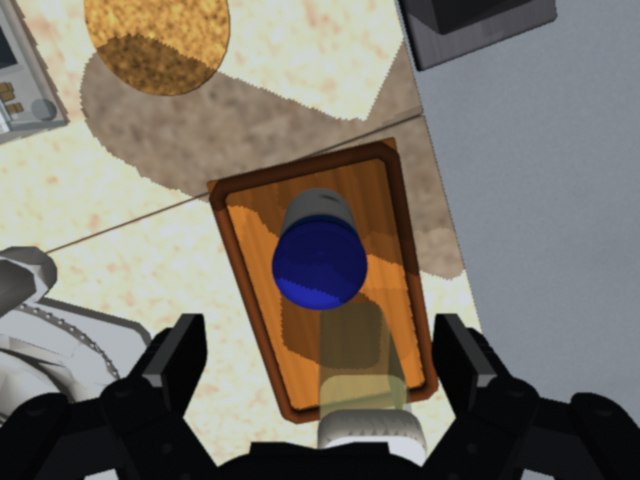

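```bash
python3 -m handwheel '[[[1,-0.27,0,0.4,0],[1,0,0,0.8,0],[1,0,0,0.8,0],[1,0,0,0.8,0],[1,0,0,0.5,0],[1,0,0,0.3,0],[1,0,0,0.15,0],[1,0,0,0,0],[0,0,0,0,0],[0,0,0,0,0],[0,0,0,0,0],[0,0,0,0,0],[0,0,0,0,0],[0,0,0,0,0],[0,0,0,0,0],[0,0,0,0,0]]]' 35;  python3 - <<'E'
from m import *
plan(.4624,.2456,.0742,160.2)
E
```

```text
time: 48.7
position: [0.4626, 0.2462, 0.129]
tcp_rot: [-1.805, 2.569, -0.0]
force: [-2.2, 0.0, 6.0]
finger_gap: 0.0555
t 48.7 g [0.4627 0.2462 0.075 ] yaw 160.2 tilt [ 0.002  0.001 -1.   ] q [ 0.87 -0.12 -0.39  0.   -1.3  -1.22] F [-2.2  0.   6. ] gap 0.0555
shift units tool xyz [0.02 0.   0.03]
spin deg 0.0 share 0.0
shift after spin [0.02 0.   0.03]
```

```bash
python3 -m handwheel '[[[0,0,0,-0.1,0],[0,0,0,-0.3,0],[0,0,0,-0.5,0],[0,0,0,-0.5,0],[0,0,0,-0.3,0],[0,0,0,0,0],[0,0.3,-0.2,0,0],[0,0.6,-0.36,0,0],[0,0.7,-0.4,0,0],[0,0.7,-0.4,0,0],[0,0.7,-0.4,0,0],[0,0.7,-0.4,0,0],[0,0.7,-0.4,0,0],[0,0.7,-0.4,0,0],[0,0.7,-0.4,0,0],[0,0.7,-0.4,0,0],[0,0.7,-0.4,0,0],[0,0.7,-0.4,0,0],[0,0.4,-0.2,0,0],[0,0.2,-0.1,0,0]]]'; python3 -m handwheel '[[[0,0,0,0,0],[0,0,0,0,0]]]'; python3 - <<'E'
from h import *
plan(.5127,-.0460,.0740,160.2)
E
```

```text
time: 50.7
position: [0.5126, -0.0448, 0.1781]
tcp_rot: [1.804, -2.571, -0.001]
force: [0.1, 0.2, -1.8]
finger_gap: 0.055
time: 50.9
position: [0.5128, -0.0431, 0.1786]
tcp_rot: [1.806, -2.57, -0.0]
force: [0.8, 0.3, -2.9]
finger_gap: 0.055
t 50.9 g [ 0.5128 -0.0431  0.1246] yaw 160.2 tilt [-0.  0. -1.] q [ 0.31 -0.17 -0.34 -0.   -1.4  -0.65] F [ 0.8  0.3 -2.9] gap 0.055
shift units tool xyz [ 0.09 -0.03  1.69]
spin deg -0.0 share -0.0
shift after spin [ 0.09 -0.03  1.69]
```

```bash
python3 -m handwheel '[[[0,0.09,-0.03,0.2,0],[0,0,0,0.4,0],[0,0,0,0.5,0],[0,0,0,0.3,0],[0,0,0,0.1,0],[0,0,0,0.05,0],[0,0,0,0,0],[0,0,0,0,0]]]'; python3 -c "
from h import *
plan(.5127,-.0460,.0740,160.2)"
```

```text
time: 51.7
position: [0.5132, -0.0463, 0.1329]
tcp_rot: [-1.806, 2.57, -0.001]
force: [0.1, -0.1, -2.5]
finger_gap: 0.0552
t 51.7 g [ 0.5132 -0.0463  0.0789] yaw 160.2 tilt [ 0.001 -0.    -1.   ] q [ 0.3  -0.14 -0.4   0.   -1.31 -0.65] F [ 0.1 -0.1 -2.5] gap 0.0552
shift units tool xyz [-0.    0.02  0.16]
spin deg -0.0 share -0.0
shift after spin [-0.    0.02  0.16]
```

```bash
python3 -m handwheel '[[[0,0,0.02,0.08,0],[0,0,0,0.03,0],[0,0,0,0,0]]]'|sed -n '2p;4p'; python3 -m handwheel '[[[0,0,0,0.04,0],[0,0,0,0,0]]]'|sed -n '2p;4p';python3 -m handwheel '[[[0,0,0,0.03,0],[0,0,0,0,0]]]'|sed -n '2p;4p'
```

```text
position: [0.5122, -0.0462, 0.1289]
force: [-0.2, -0.7, -2.0]
position: [0.5124, -0.0462, 0.1281]
force: [0.0, -0.4, -0.3]
position: [0.5126, -0.0461, 0.128]
force: [-2.4, 1.7, 4.5]
```

Set down (contact at z 0.128 as predicted). Release and go for the jar.

```bash
python3 -m handwheel '[[[0.75,0,0,0,0],[0.85,0,0,0,0],[1,0,0,0,0],[1,0,0,0,0],[1,0,0,0,0],[1,0,0,-0.3,0],[1,0,0,-0.7,0],[1,0,0,-0.8,0],[1,0,0,-0.8,0],[1,0,0,-0.8,0],[1,0,0,-0.8,0],[1,0,0,-0.8,0],[1,0,0,-0.5,0],[1,0,0,0,0],[1,0,0,0,0]]]';  python3 - <<'E'
from m import *
plan(.4711,.3546,None,160.2);s=wr('w16.png')
im=s['image'];hsv=cv2.cvtColor(im,cv2.COLOR_RGB2HSV);H,S,V=[hsv[...,i].astype(int) for i in range(3)]
U=lambda m:(m*255).astype(np.uint8)
c=comp(s,U((H>110)&(H<130)&(S>150)),(200,120,440,330));rep('tin',s,c,.098)
E
```

```text
time: 53.9
position: [0.5122, -0.046, 0.2914]
tcp_rot: [1.806, -2.57, -0.001]
force: [-0.2, -0.2, -0.3]
finger_gap: 0.0855
t 53.9 g [ 0.5122 -0.046   0.2374] yaw 160.2 tilt [-0.  0. -1.] q [ 0.3  -0.19 -0.16 -0.   -1.61 -0.65] F [-0.2 -0.2 -0.3] gap 0.0855
shift units tool xyz [-1.21e+01  5.81e+00  1.00e-02]
spin deg -0.0 share -0.0
shift after spin [-1.21e+01  5.81e+00  1.00e-02]
tin cent [ 0.5118 -0.048 ] rect [ 0.5117 -0.048 ] [0.0558 0.0537] 68.4 corners
```

View pics/w16.png

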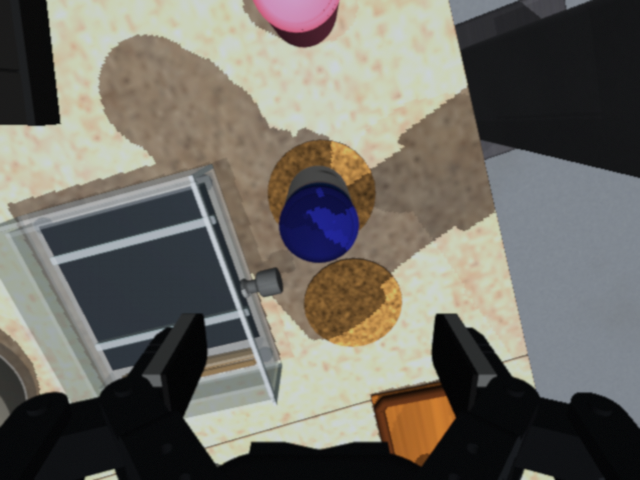

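```bash
python3 -m handwheel '[[[1,-0.4,0.2,0,0],[1,-0.8,0.4,0,0],[1,-0.8,0.4,0,0],[1,-0.8,0.4,0,0],[1,-0.8,0.4,0,0],[1,-0.8,0.4,0,0],[1,-0.8,0.4,0,0],[1,-0.8,0.4,0,0],[1,-0.8,0.4,0,0],[1,-0.8,0.4,0,0],[1,-0.8,0.38,0,0],[1,-0.8,0.38,0,0],[1,-0.8,0.38,0,0],[1,-0.8,0.38,0,0],[1,-0.8,0.35,0,0],[1,-0.45,0.2,0,0],[1,0,0,0,0],[1,0,0,0,0]]]';  python3 - <<'E'
from m import *
plan(.4711,.3546,.1248,160.2)
E
```

```text
time: 55.75
position: [0.4689, 0.3536, 0.2913]
tcp_rot: [1.806, -2.569, 0.001]
force: [-0.1, -0.0, -0.2]
finger_gap: 0.0855
t 55.75 g [0.4689 0.3535 0.2373] yaw 160.2 tilt [-0.001 -0.001 -1.   ] q [ 0.99  0.01  0.03  0.   -1.59 -1.33] F [-0.1 -0.  -0.2] gap 0.0855
shift units tool xyz [-0.06 -0.06  3.75]
spin deg 0.0 share 0.0
shift after spin [-0.06 -0.06  3.75]
```

```bash
python3 -m handwheel '[[[1,-0.06,-0.06,0.4,0],[1,0,0,0.8,0],[1,0,0,0.8,0],[1,0,0,0.8,0],[1,0,0,0.5,0],[1,0,0,0.3,0],[1,0,0,0.18,0],[1,0,0,0,0],[0,0,0,0,0],[0,0,0,0,0],[0,0,0,0,0],[0,0,0,0,0],[0,0,0,0,0],[0,0,0,0,0],[0,0,0,0,0],[0,0,0,0,0]]]' 60;  python3 - <<'E'
from m import *
plan(.4711,.3546,.1248,160.2)
E
```

```text
time: 57.35
position: [0.4719, 0.3551, 0.1798]
tcp_rot: [-1.805, 2.568, 0.0]
force: [0.3, -0.4, 5.6]
finger_gap: 0.0578
t 57.35 g [0.472  0.3552 0.1258] yaw 160.2 tilt [ 0.002  0.001 -1.   ] q [ 0.98  0.03 -0.15  0.   -1.39 -1.33] F [ 0.3 -0.4  5.6] gap 0.0578
shift units tool xyz [0.03 0.02 0.03]
spin deg 0.0 share 0.0
shift after spin [0.03 0.02 0.03]
```

```bash
python3 -m handwheel '[[[0,0,0,-0.1,0],[0,0,0,-0.3,0],[0,0,0,-0.5,0],[0,0,0,-0.5,0],[0,0,0,-0.3,0],[0,0,0,-0.1,0],[0,0.3,-0.1,0,0],[0,0.6,-0.2,0,0],[0,0.7,-0.25,0,0],[0,0.7,-0.25,0,0],[0,0.7,-0.25,0,0],[0,0.7,-0.25,0,0],[0,0.7,-0.25,0,0],[0,0.7,-0.25,0,0],[0,0.7,-0.25,0,0],[0,0.7,-0.25,0,0],[0,0.7,-0.25,0,0],[0,0.7,-0.3,0,0],[0,0.6,-0.4,0,0],[0,0.2,-0.4,0,0]]]'; python3 -m handwheel '[[[0,-0.1,-0.4,0,0],[0,-0.1,-0.2,0,0],[0,0,0,0,0],[0,0,0,0,0]]]'; python3 - <<'E'
from h import *
plan(.5222,.0713,.1248,160.2);save('scene','s7.png')
E
```

```text
time: 59.35
position: [0.4856, 0.07, 0.2325]
tcp_rot: [-1.805, 2.571, -0.0]
force: [0.2, -0.4, -5.0]
finger_gap: 0.0577
time: 59.75
position: [0.5048, 0.0718, 0.2321]
tcp_rot: [1.806, -2.569, -0.0]
force: [0.9, 0.3, -5.9]
finger_gap: 0.058
t 59.75 g [0.5047 0.0718 0.1781] yaw 160.2 tilt [-0.001 -0.    -1.   ] q [ 0.54 -0.2  -0.27 -0.   -1.5  -0.88] F [ 0.9  0.3 -5.9] gap 0.058
shift units tool xyz [-0.18 -0.55  1.78]
spin deg 0.0 share 0.0
shift after spin [-0.18 -0.55  1.78]
```

View pics/s7.png

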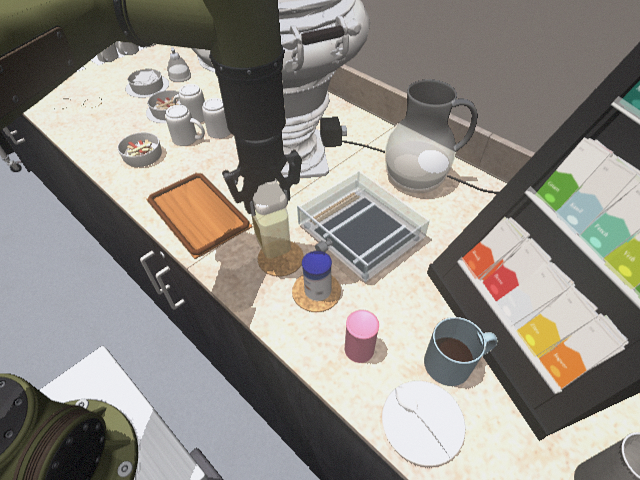

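```bash
python3 -m handwheel '[[[0,-0.09,-0.28,0,0],[0,-0.09,-0.27,0,0],[0,0,0,0.2,0],[0,0,0,0.4,0],[0,0,0,0.5,0],[0,0,0,0.3,0],[0,0,0,0.1,0],[0,0,0,0,0],[0,0,0,0,0]]]'; python3 - <<'E'
from h import *
plan(.5222,.0713,.1248,160.2)
E
```

```text
time: 60.7
position: [0.5226, 0.0711, 0.1881]
tcp_rot: [-1.806, 2.57, -0.001]
force: [-0.8, 0.4, -6.0]
finger_gap: 0.0579
t 60.7 g [0.5226 0.0711 0.1341] yaw 160.2 tilt [ 0.001 -0.    -1.   ] q [ 0.52 -0.14 -0.3   0.   -1.41 -0.86] F [-0.8  0.4 -6. ] gap 0.0579
shift units tool xyz [-0.    0.01  0.31]
spin deg -0.0 share -0.0
shift after spin [-0.    0.01  0.31]
```

```bash
python3 -m handwheel '[[[0,0,0,0.12,0],[0,0,0,0.08,0],[0,0,0,0,0]]]'|sed -n '2p;4p'; for i in 1 2 3; do python3 -m handwheel '[[[0,0,0,0.05,0],[0,0,0,0,0]]]'|sed -n '2p;4p';done
```

```text
position: [0.5222, 0.0711, 0.1811]
force: [-0.5, -0.5, -5.9]
position: [0.5223, 0.0711, 0.1799]
force: [-0.1, 0.5, -5.7]
position: [0.5225, 0.0711, 0.1789]
force: [0.3, -0.9, -5.1]
position: [0.5226, 0.071, 0.1788]
force: [-4.3, -0.3, 5.4]
```

Contact. Release, rise, and move off for the final look.

```bash
python3 -m handwheel '[[[0.75,0,0,0,0],[0.85,0,0,0,0],[1,0,0,0,0],[1,0,0,0,0],[1,0,0,0,0],[1,0,0,-0.3,0],[1,0,0,-0.7,0],[1,0,0,-0.8,0],[1,0,0,-0.8,0],[1,0,0,-0.8,0],[1,0,0,-0.8,0],[1,0,0,0,0],[1,0,0,0,0]]]';  python3 - <<'E'
from m import *
plan(.5209,.0711,.2494,160.2);s=wr('w17.png')
E
```

```text
time: 62.9
position: [0.5224, 0.0712, 0.3039]
tcp_rot: [-1.805, 2.569, -0.0]
force: [1.3, 0.8, -0.0]
finger_gap: 0.0858
t 62.9 g [0.5225 0.0712 0.2499] yaw 160.2 tilt [ 0.001  0.001 -1.   ] q [ 0.52 -0.16 -0.1  -0.   -1.62 -0.86] F [ 1.3  0.8 -0. ] gap 0.0858
shift units tool xyz [0.02 0.05 0.02]
spin deg -0.0 share -0.0
shift after spin [0.02 0.05 0.02]
```

View pics/w17.png

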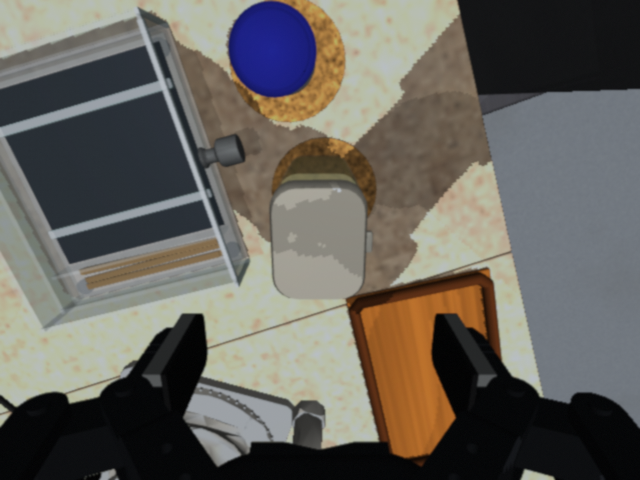

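```bash
python3 -m handwheel '[[[1,0,0.5,-0.3,0],[1,-0.3,0.6,-0.3,0],[1,-0.8,0.4,0,0],[1,-0.8,0.3,0,0],[1,-0.8,0.3,0,0],[1,-0.8,0.3,0,0],[1,-0.8,0.3,0,0],[1,-0.8,0.3,0,0],[1,-0.8,0.3,0,0],[1,-0.8,0.3,0,0],[1,-0.8,0.3,0,0],[1,-0.8,0.3,0,0],[1,-0.4,0.2,0,0],[1,0,0,0,0]]]'; python3 - <<'E'
from m import *
s=save('top','tf.png');save('scene','sf.png')
a=cv2.imread('pics/top0.png')[140:340,230:500];b=s['image'][140:340,230:500,::-1]
cv2.imwrite('pics/cmp.png',cv2.resize(np.vstack([a,b]),None,fx=1.5,fy=1.5,interpolation=cv2.INTER_CUBIC)[:600])
s0=dict(np.load('pics/top0.png.npz'));U=lambda m:(m*255).astype(np.uint8)
for q in(s0,s):
    hsv=cv2.cvtColor(q['image'],cv2.COLOR_RGB2HSV);H,S,V=[hsv[...,i].astype(int) for i in range(3)]
    c=comp(q,U((H>110)&(H<130)&(S>120)),(305,240,360,300));rep('tin',q,c,.096)
    c=comp(q,U((S<16)&(V>140)),(252,244,302,288));rep('jar',q,c,.15)
    c=comp(q,U((H>85)&(H<115)&(S>60)),(425,212,485,275));rep('mug',q,c,.09)
E
```

```text
time: 64.35
position: [0.4861, 0.3625, 0.3193]
tcp_rot: [1.807, -2.567, 0.001]
force: [0.5, -0.3, -0.7]
finger_gap: 0.0855
tin cent [ 0.5132 -0.0471] rect [ 0.513  -0.0469] [0.0502 0.0503] 62.4 corners 
jar cent [0.5244 0.0756] rect [0.5228 0.0745] [0.0774 0.0644] 68.8 corners [[0.4790000021457672, 0.05000000074505806], [0.5389999747276306, 0.027000000700354576], [0.5669999718666077, 0.0989999994635582], [0.5070000290870667, 0.12200000137090683]]Traceback (most recent call last):
  File "<stdin>", line 10, in <module>
  File "m.py", line 5, in comp
    c=max(cv2.findContours(m,cv2.RETR_EXTERNAL,cv2.CHAIN_APPROX_NONE)[0],key=cv2.contourArea)
ValueError: max() iterable argument is empty
```

View pics/cmp.png

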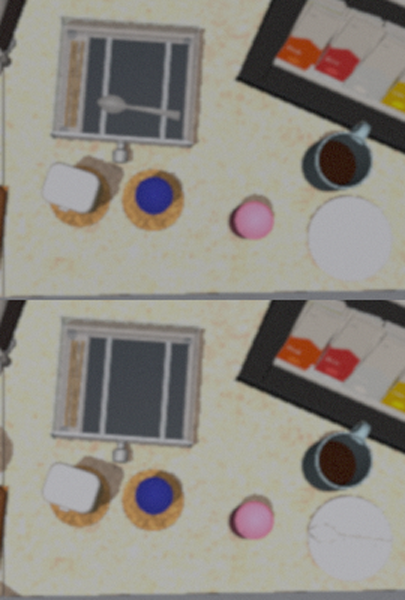

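View pics/sf.png

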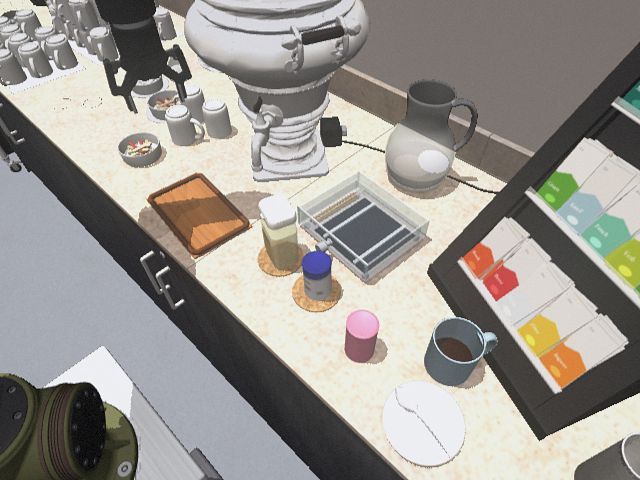

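```bash
python3 - <<'E'
import cv2
for f,g,R in(('scene0','sf',dict(mug=(425,318,498,385),tin=(302,250,333,302),jar=(260,195,300,270),knob=(312,236,334,258))),('top0','tf',dict(mug=(430,222,480,270),tin=(318,256,348,286),jar=(256,244,298,286),knob=(303,232,320,250)))):
    a=cv2.imread(f'pics/{f}.png');b=cv2.imread(f'pics/{g}.png')
    for n,(x0,y0,x1,y1) in R.items():
        t=cv2.resize(a[y0:y1,x0:x1],None,fx=4,fy=4);w=cv2.resize(b[y0-6:y1+6,x0-6:x1+6],None,fx=4,fy=4)
        m=cv2.minMaxLoc(cv2.matchTemplate(w,t,cv2.TM_CCOEFF_NORMED));print(f,n,(m[3][0]-24)/4,(m[3][1]-24)/4,round(m[1],3))
E
```

```text
scene0 mug 0.0 0.0 0.999
scene0 tin 0.0 0.0 0.994
scene0 jar 0.25 0.25 0.987
scene0 knob 0.25 0.0 0.986
top0 mug 0.0 0.0 0.999
top0 tin 0.0 0.0 0.998
top0 jar 0.25 0.0 0.998
top0 knob 0.0 0.0 0.99
```

Everything is back to within half a pixel, so I'm handing in.

```bash
python3 -c "
from station import env
print(env.sign_off(), env.read_state()['time'])"
```

```text
the job is handed in; nothing more can be done
the job is handed in; nothing more can be done
```

The job is done and handed in at about 64 s of the 141 s allowed. I stood the jar and the tin on the tray and drew the drawer open 0.134 m. I laid the teaspoon across the middle of the saucer, pushed the drawer shut, and put the tin and then the jar back on their coasters.

**Final checks, before and after pictures:**
- **Tin and mug:** no shift in either fixed camera.
- **Jar:** shifted at most about a quarter of a pixel in the fixed cameras; by eye in the wrist view, about 1 mm off its old spot on the coaster.
- **Drawer:** it closed against its stop at 13 N, and the knob is back within a quarter of a pixel.
- **Spoon:** it lies across the saucer, resting on its rim, with the gripper clear of everything.

**Checks that failed or disagreed:**
- **Mug outline:** one numeric check of the mug's outline found nothing, so I compared the before and after images directly instead.
- **Knob height reading:** one wrist-camera reading of the closed knob came out 2 mm from the first, and about 5 mm out measured against the coasters. The picture was taken just after the arm moved, so I relied on the stop force and the fixed cameras.

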